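# Block the beam, then lift the guard and throw the laser's isolator toggle

### The job

Power up the laser safely: first stand the beam block inside the yellow frame in front of the laser, centred and with its plate square across the beam, and let go of it. Then swing the orange guard of the switch box up and back until it stays open by itself, and flip the toggle from the red side over to the green side until it clicks over. Leave the guard open, and do not disturb the other things on the table.

Things in the scene. Friction and masses are not known exactly. Their poses are not given: they have to be found in the camera images.
- beam_block: Loose beam block, about 0.35 kg: steel foot 50 (x) x 60 (y) x 18 mm, a 14 mm post, and on it an upright matt black plate 8 mm thick (along x), 60 mm wide (along y), 52 to 118 mm above the foot's underside. Origin: centre of the underside; z up; the plate is centred over it. Pinch the plate across its 8 mm from above. Either face may look at the laser.
- mark (a point): Centre, on the table, of the yellow painted frame (76 x 82 mm, no height) in front of the laser head. Its x axis is the beam line, pointing to the laser; z up. The laser, a fixed dark grey box 200 long, 90 wide, 106 mm high, begins 95 mm along +x (its nozzle at 87 mm). The block is square when its x axis is parallel to this x axis (either way round).
- switch_box: Fixed grey switch box, 130 (x) x 110 (y) x 50 mm high, toggle on top; red dot (off) on its -y side, green dot (on) on its +y side. Origin: centre of its underside; x points from the guard's free end to its hinge, roughly away from the robot; z up. In this frame the guard's hinge line runs along y through (42, 0, 53) mm and the toggle's pivot is at (-5, 0, 52) mm.
- guard (a joint): Hinge angle of the orange see-through guard: 0 closed over the toggle, 1.75 rad fully open at its stop, behind the hinge. A light hood (0.09 kg) 84 mm from hinge to free end, 70 wide, 49 mm high. Let go below about 1.2 rad it falls shut; beyond that it falls open and stays. It turns right-handed about the box's +y: the free end goes up, then back.
- guard_bail (a point): Middle of the cross bar of the guard's steel wire bail: round bar 8 mm thick, 58 mm long along the box's y, 36 mm in front of the guard's front wall. It moves with the guard; closed, it lies at (-120, +32) mm (box x, z) from the hinge line, 85 mm above the table. Pinch it from above, fingers either side in the box's x; it turns between the fingers as the guard swings.
- toggle (a joint): Angle of the toggle: 0 off (leaning 0.45 rad to the red side, -y of the switch box), 0.45 upright at the snap-over centre, 0.9 on (leaning 0.45 rad to the green side, +y). It springs to whichever end it is nearer; about 4 N at the tip starts it moving.
- toggle_tip (a point): Point in the toggle's bat-shaped black lever, 36 mm from its pivot; the lever is 13 mm thick there and ends 6 mm farther. It moves with the lever, in the switch box's y-z plane.
- lens_mount: Bystander: lens in a round black mount on a post and steel foot, foot 52 mm across, 129 mm tall. Origin: centre of its underside.
- mirror_mount: Bystander: square black mirror mount with two knobs on a post, foot 52 mm across, 125 mm tall. Origin: centre of its underside.
- solvent: Bystander: white bottle with blue cap, 54 mm across, 130 mm tall. Origin: centre of its underside.
- hex_driver: Bystander: hex driver with green handle, 170 mm long, lying along its x. Origin: underside, near its middle.
- power_meter: Bystander: dark sensor disc, 60 mm across, 18 mm high. Origin: centre of its underside.
- post_holder: Bystander: empty black post holder, 50 mm foot, 84 mm tall. Origin: centre of its underside.
- screw_tray: Bystander: blue open screw tray 120 x 80 x 25 mm. Origin: centre of its underside.
Not all that is in view belongs to the job. Leave any turquoise look-alike of the switch_box alone.

How it is judged:
By the outcome, as a careful person would: the job done as asked, in the order asked, and still so for the second after the job is handed in, with the robot touching nothing.
It also fails if it takes over 62 s, if anything falls off the work surface, if the arm or the gripper's body presses on something with over 40 N, if the wrist force passes 120 N, or if a joint passes its speed limit or range.

### The arm

A 6-joint arm with a two-finger parallel gripper is mounted at the origin on the work surface. World frame = base frame: x ahead of the robot, y to its left, z up, the work surface at z = 0. Lengths are in m, angles in degrees, forces in N, time in s.
With the tool pointing down it reaches from about 0.4 to 0.825 m from the base axis. Payload 7 kg.
Tool frame: the origin (TCP) lies midway between the tips of the shut fingers; the grasp point (between the pads) lies 19 mm behind it (r.grasp_offset is the distance from the TCP to the grasp point, in m); z points along the fingers, x is the direction in which the jaws open and shut, and the axes are right-handed (so a half turn about z gives the same grasp; the last joint's range is limited). The gripper opens to 88 mm and grips with 3 to 60 N. Pads are 19 mm wide; open, the fingers measure 130 mm over their backs; the gripper's body (78 mm by 193 mm) begins 47 mm behind the grasp point.
Start: joints at [91.622, 20.546, 0.682, 0, -70.136, -16.507], TCP at [0.173, 0.652, 0.194] pointing down, gripper open.
Joint ranges: [-176.03, 176.03], [-82.01, 121.73], [-58.28, 71.71], [-173.87, 95.51], [-174.79, -0.11], [-173.66, 173.66]. Speed limits (degrees/s): [136.94, 136.94, 172.46, 180, 180, 180].

### API

Orientations are given as [roll, pitch, yaw] about the fixed x, y, z axes, in that order (R = Rz(yaw) Ry(pitch) Rx(roll)).
In Python, from plant import r gives the robot as it stands.
- The arm moves only by the tool step_arm, never from a script. Its argument "deltas" is a list of rows, each a list of 7 numbers: the turn, a rotation vector about the tool's x, y, z in rad, then the shift along the tool's x, y, z in mm, then the opening, from -1 (shut) to 1 (fully open), so that 0 is half open. In form: [[ax, ay, az, x, y, z, grip], ...]. A call has 1 to 10 rows; each row shifts and turns the pose as measured when the row begins, along the tool's axes as they then stand; what a row does not reach is not made up. A row lasts 1/10 s, in which the tool goes at most 50 mm and 8.59 degrees, less where a joint would pass 70% of its speed; a pose out of reach is approached as far as the arm can. A call with a gripper value outside its range is refused whole. The fingers move at their own pace and stop on an object; "squeeze" is the grip in N (left out, the last holds). Time passes only in rows, so rows that do not move let the fingers close. It gives the time, the measured TCP pose, the force and the opening at its end, in the units of the state.
- r.get_state(): the state, without advancing time (a new reading comes with each control period).
- r.capture(name): name is "scene" or "top"; returns the picture (420x560x3 uint8, red, green, blue); there is no depth.
- r.camera_info(name): a dict with "vertical_fov" (degrees; the focal length in pixels is half the picture's height over the tangent of half this angle, whatever the lens; pixels are square), "cx", "cy" (the principal point, pixels), "view" (4x4, takes a point from world to camera coordinates). Camera axes: x right, y down, z forward; pixel columns grow to the right and rows downward; lengths in m; the calibration is good to about 2 mm. A picture is of the moment at which its call begins. camera_info takes no time and is no camera call.
- r.close_job(): hands the job in, once; it reports no verdict.
The state is a dict: "time_s": time; "joints": joint angles; "qd": joint speeds; "joint_torque": joint torques, N m; "tcp_pos": TCP position; "eef_rot": TCP orientation; "contact_force": force on the tool from outside, world axes, zero at the start; "moment": the same for the moment, N m; "gripper_width": finger opening in m.
Only numpy, scipy, OpenCV 4.12 (cv2) and the standard library are available. Lean on these libraries where they do the work, as an engineer would, in place of code of your own. Each camera call takes 0.05 s, during which the arm holds its last target.

## Working session

There is one attempt and no reset: what is moved stays moved. The work goes in short steps, Python scripts to look and compute and a tool call to move; the robot and the scene stay as the last step left them, time stands still between calls to the robot, and variables do not carry over. Pictures are saved under pics/ and viewed, and the job is handed in when it is done.

Besides the shell and the picture viewer there is one more tool, called after "Emit:" by a JSON object that holds its "api" and its "payload". step_arm: Moves the arm, as the interface text tells. Its arguments: {"type":"object","properties":{"deltas":{"type":"array","items":{"type":"array","items":{"type":"number"}}},"squeeze":{"type":"number"}},"required":["deltas"]}

```bash
ls; mkdir -p pics; python3 - <<'E'
from plant import r
import cv2
for n in("scene","top"):
    cv2.imwrite(f"pics/{n}0.png",cv2.resize(r.capture(n)[:,:,::-1],(800,600),interpolation=cv2.INTER_CUBIC))
    print(n,r.camera_info(n))
print(r.get_state(),r.grasp_offset)
E
```

```text
pics
scene {'vertical_fov': 46.387860978064786, 'cx': 281.1457028469965, 'cy': 204.22412951979032, 'view': array([[ 0.81057624,  0.58562284, -0.00347106, -0.39007338],
       [ 0.45907474, -0.63907536, -0.61711674, -0.17395835],
       [-0.36361593,  0.49862669, -0.78686395,  1.53264608],
       [ 0.        ,  0.        ,  0.        ,  1.        ]])}
top {'vertical_fov': 54.8483301076659, 'cx': 281.8599918750658, 'cy': 214.89415989075684, 'view': array([[ 0.00277861, -0.99994729, -0.00988447,  0.01220203],
       [-0.99816368, -0.00217526, -0.06053535,  0.49014059],
       [ 0.06051066,  0.01003452, -0.99811711,  1.22438617],
       [ 0.        ,  0.        ,  0.        ,  1.        ]])}
{'time_s': 0.1, 'joints': array([ 9.16203390e+01,  2.05868632e+01,  6.39293263e-01, -1.68873368e-02,
       -7.01361473e+01, -1.65058645e+01]), 'qd': array([-0.04525536, -0.04181789,  0.14844387,  0.12607768, -0.0879858 ,
        0.07394654]), 'joint_torque': array([-1.37276671e-03, -5.84160662e+01,  2.93748003e+01,  7.01555461e+00,
        1.01865854e-02, -4.28666544e-05]), 'tcp_pos': array([0.1733229 , 0.65186727, 0.19292642]), 'eef_rot': array([-1.79991435e+02, -8.47781064e-02, -1.04891282e+02]), 'contact_force': array([-0.30291192,  0.08482043,  0.23788054]), 'moment': array([-0.03484814, -0.02603124,  0.02907265]), 'gripper_width': 0.08746099069375651} 0.0188
```

View pics/scene0.png

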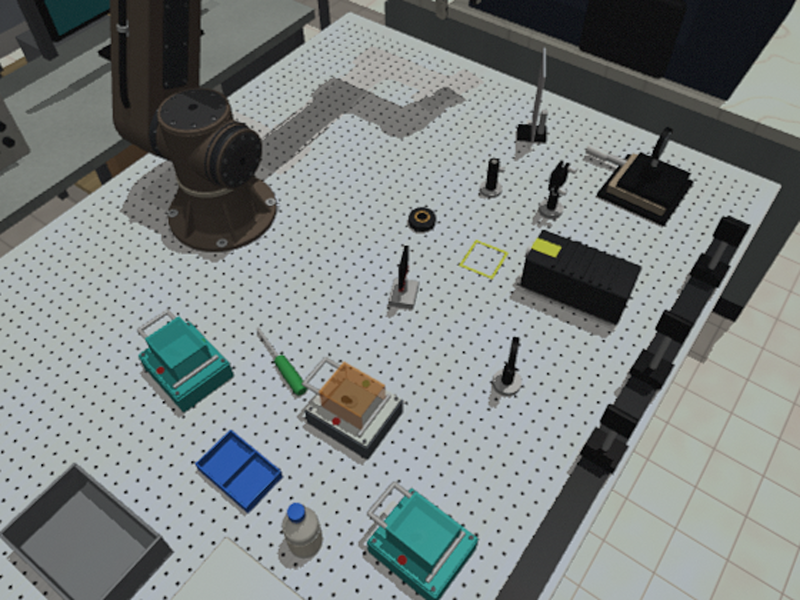

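View pics/top0.png

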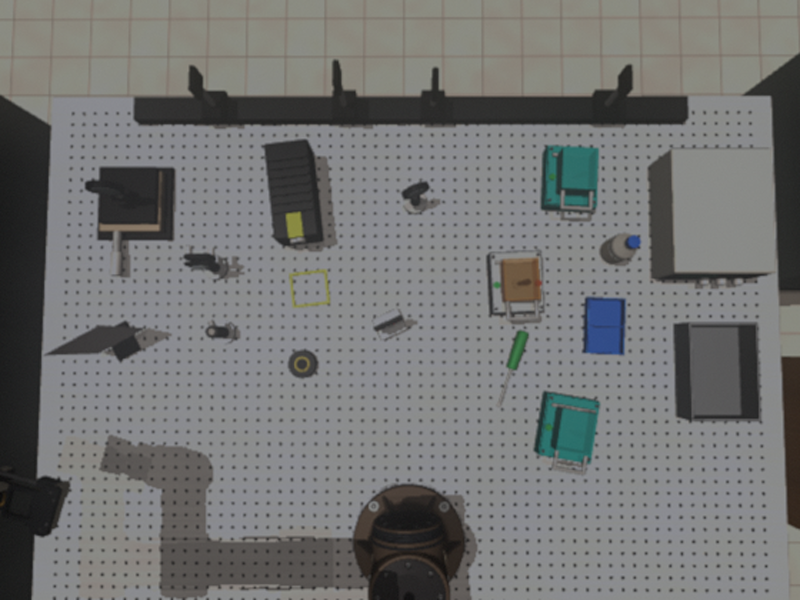

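```bash
cat > h.py <<'E'
from plant import r
import numpy as np, cv2
def K(n):
    c=r.camera_info(n); f=210/np.tan(np.radians(c['vertical_fov']/2)); return f,c['cx'],c['cy'],c['view']
def px(n,p,z):  # px in original pixels -> world at height z
    f,cx,cy,V=K(n); d=np.array([(p[0]-cx)/f,(p[1]-cy)/f,1]); R=V[:3,:3];o=-R.T@V[:3,3]; d=R.T@d
    return o+d*(z-o[2])/d[2]
def proj(n,P):
    f,cx,cy,V=K(n); P=np.atleast_2d(P); q=P@V[:3,:3].T+V[:3,3]; return np.c_[f*q[:,0]/q[:,2]+cx,f*q[:,1]/q[:,2]+cy]
def crop(img,x0,y0,w,s,name):
    h=int(w*.75); c=img[y0:y0+h,x0:x0+w,::-1]; c=cv2.resize(c,None,fx=s,fy=s,interpolation=cv2.INTER_CUBIC)
    for i in range(0,w,10): cv2.putText(c,str(x0+i),(int(i*s),8),0,.3,(0,0,255),1); cv2.line(c,(int(i*s),9),(int(i*s),14),(0,0,255),1)
    for i in range(0,h,10): cv2.putText(c,str(y0+i),(0,int(i*s)+4),0,.3,(0,0,255),1); cv2.line(c,(20,int(i*s)),(24,int(i*s)),(0,0,255),1)
    cv2.imwrite(f"pics/{name}.png",c)
E
python3 - <<'E'
from h import *
t=r.capture("top"); s=r.capture("scene"); np.save("t0.npy",t);np.save("s0.npy",s)
crop(t,190,160,120,6.6,"t_mark"); crop(t,320,160,80,10,"t_box")
crop(s,260,150,120,6.6,"s_mark"); crop(s,200,240,90,8.8,"s_box")
E
```

```text
(no output)
```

View pics/t_mark.png

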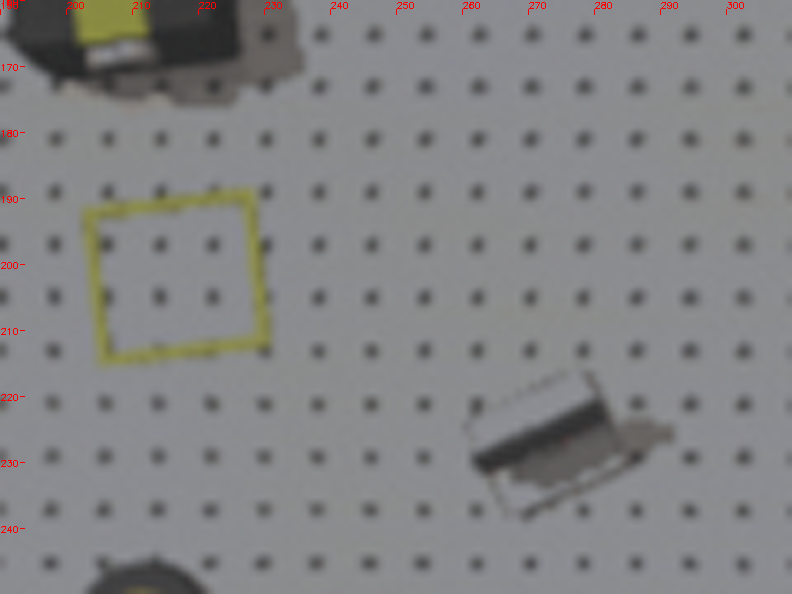

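View pics/t_box.png

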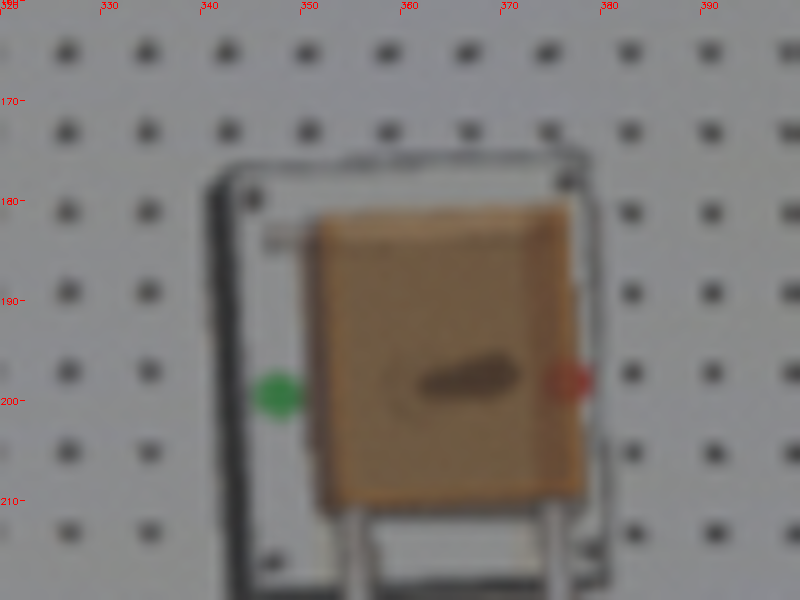

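View pics/s_mark.png

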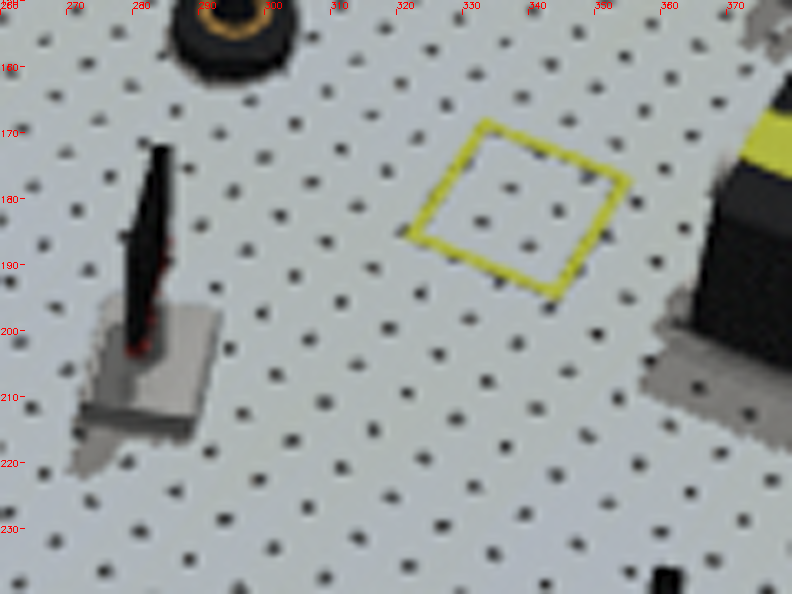

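View pics/s_box.png

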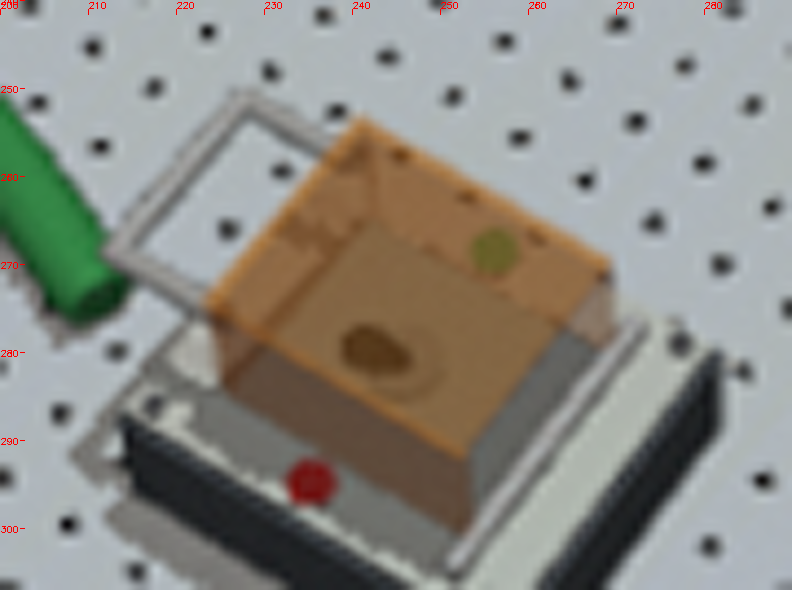

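```bash
python3 - <<'E'
from h import *
from scipy import ndimage as ni
t=np.load("t0.npy");s=np.load("s0.npy")
for n,img,(x0,y0,x1,y1) in(("top",t,(195,183,240,220)),("scene",s,(315,160,362,200))):
    c=img[y0:y1,x0:x1].astype(float); m=(np.minimum(c[...,0],c[...,1])-c[...,2])>25
    # fill interior -> centre
    ys,xs=np.nonzero(m); W=np.array([px(n,(x+x0,y+y0),0)[:2] for x,y in zip(xs,ys)])
    rect=cv2.minAreaRect((W*1000).astype(np.float32)); print(n,len(xs),rect, cv2.boxPoints(rect).round(1).tolist())
# hole grid check
for n,img in(("top",t),("scene",s)):
    g=cv2.cvtColor(img,cv2.COLOR_RGB2GRAY).astype(np.float32)
    d=cv2.GaussianBlur(g,(0,0),4)-cv2.GaussianBlur(g,(0,0),1); 
    mx=(ni.maximum_filter(d,7)==d)&(d>12)
    ys,xs=np.nonzero(mx); P=[]
    for x,y in zip(xs,ys):
        if 3<x<556 and 3<y<416:
            w=np.clip(d[y-2:y+3,x-2:x+3],0,None); yy,xx=np.mgrid[-2:3,-2:3]; P.append((x+(w*xx).sum()/w.sum(),y+(w*yy).sum()/w.sum()))
    W=np.array([px(n,p,0)[:2] for p in P])
    k=(np.abs(W[:,1])<.8)&(W[:,0]>.3)&(W[:,0]<1.0); W=W[k]; P=np.array(P)[k]
    from scipy.spatial import cKDTree
    dd,_=cKDTree(W).query(W,k=2); pit=np.median(dd[:,1]); print(n,len(W),pit)
    A=0.025
    best=None
    # phase
    ph=[np.angle(np.exp(2j*np.pi*W[:,i]/A).mean())/2/np.pi*A for i in(0,1)]
    res=W-ph-np.round((W-ph)/A)*A
    print(ph,np.median(np.abs(res),0),np.abs(np.exp(2j*np.pi*W/A).mean(0)))
    for ylo in np.arange(-.6,.61,.3):
        for xlo in(.4,.6,.8):
            q=(np.abs(W[:,1]-ylo)<.08)&(np.abs(W[:,0]-xlo)<.08); print(round(ylo,1),xlo,(np.median(res[q],0)*1000).round(1),q.sum())
E
```

```text
top 189 ((532.4534912109375, 217.7276611328125), (75.99948120117188, 82.40689086914062), 7.155485153198242) [[489.6000061035156, 253.89999389648438], [499.8999938964844, 172.10000610351562], [575.2999877929688, 181.60000610351562], [565.0, 263.29998779296875]]
scene 192 ((531.9484252929688, 218.19158935546875), (77.76311492919922, 84.49298095703125), 6.153282165527344) [[488.79998779296875, 256.0], [497.79998779296875, 172.0], [575.0999755859375, 180.39999389648438], [566.0999755859375, 264.3999938964844]]
top 1175 0.02460197419127043
[np.float64(-0.0019434708884117431), np.float64(0.0006368852299383321)] [0.00042543 0.00031226] [0.80816026 0.84517738]
-0.6 0.4 [0.2 0.5] 30
-0.6 0.6 [-0.2  0.4] 17
-0.6 0.8 [-0.3  0.8] 22
-0.3 0.4 [ 0.1 -0.3] 43
-0.3 0.6 [-0.3  0. ] 35
-0.3 0.8 [-0.3  0.3] 30
0.0 0.4 [-0.2 -0.1] 44
0.0 0.6 [-0.2 -0.2] 49
0.0 0.8 [-0.4  0. ] 42
0.3 0.4 [-0.3 -0.2] 44
0.3 0.6 [-0.4 -0.3] 43
0.3 0.8 [-0.4 -0. ] 22
0.6 0.4 [-0.5 -0.2] 34
0.6 0.6 [-0.7 -0.1] 33
0.6 0.8 [-0.5 -0.1] 27Traceback (most recent call last):
  File "<stdin>", line 18, in <module>
  File "h.py", line 6, in px
    f,cx,cy,V=K(n); d=np.array([(p[0]-cx)/f,(p[1]-cy)/f,1]); R=V[:3,:3];o=-R.T@V[:3,3]; d=R.T@d
              ~^^^
  File "h.py", line 4, in K
    c=r.camera_info(n); f=210/np.tan(np.radians(c['vertical_fov']/2)); return f,c['cx'],c['cy'],c['view']
ValueError: time passes only in moves, steps and waits
```

```bash
sed -i 's/^def K(n):/import functools\n@functools.lru_cache(None)\ndef K(n):/' h.py; python3 - <<'E'
from h import *
from scipy.optimize import least_squares
t=np.load("t0.npy");s=np.load("s0.npy")
crop(t,252,212,44,18,"t_blk"); crop(s,265,165,44,18,"s_blk1"); crop(s,262,192,44,18,"s_blk2"); 
crop(t,336,170,66,12,"t_box2"); crop(s,205,245,90,8.8,"s_box2")
for n,img,(x0,y0,x1,y1) in(("top",t,(195,183,240,220)),("scene",s,(315,160,362,200))):
    c=img[y0:y1,x0:x1].astype(float); wt=np.minimum(c[...,0],c[...,1])-c[...,2]; m=wt>15
    ys,xs=np.nonzero(m); w=wt[m]; W=np.array([px(n,(x+x0,y+y0),0)[:2] for x,y in zip(xs,ys)])
    def f(p):
        c,s_=np.cos(p[2]),np.sin(p[2]); q=(W-p[:2])@np.array([[c,-s_],[s_,c]])
        a=np.abs(q); ex=a[:,0]-p[3]; ey=a[:,1]-p[4]
        return np.where(np.abs(ex)<np.abs(ey),ex,ey)*1000*np.sqrt(w/50)
    o=least_squares(f,[.532,.218,.115,.037,.04],loss='soft_l1'); print(n,o.x,np.degrees(o.x[2]),o.cost/len(w))
E
```

```text
top [0.53240499 0.21792122 0.1249116  0.03503513 0.03792039] 7.156907322309869 0.9372636632386769
scene [0.53195472 0.21802219 0.12350661 0.03503136 0.03799282] 7.076407673307865 1.3289704466458026
```

View pics/t_blk.png

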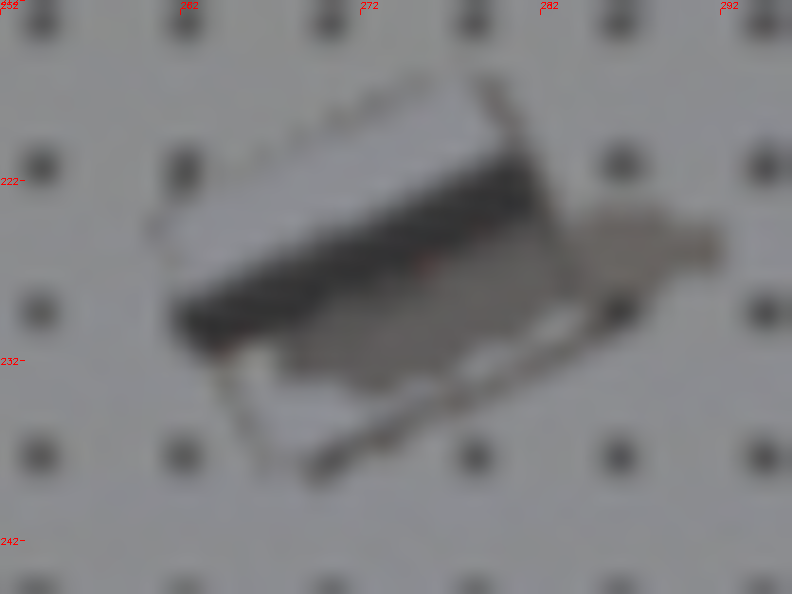

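View pics/s_blk1.png

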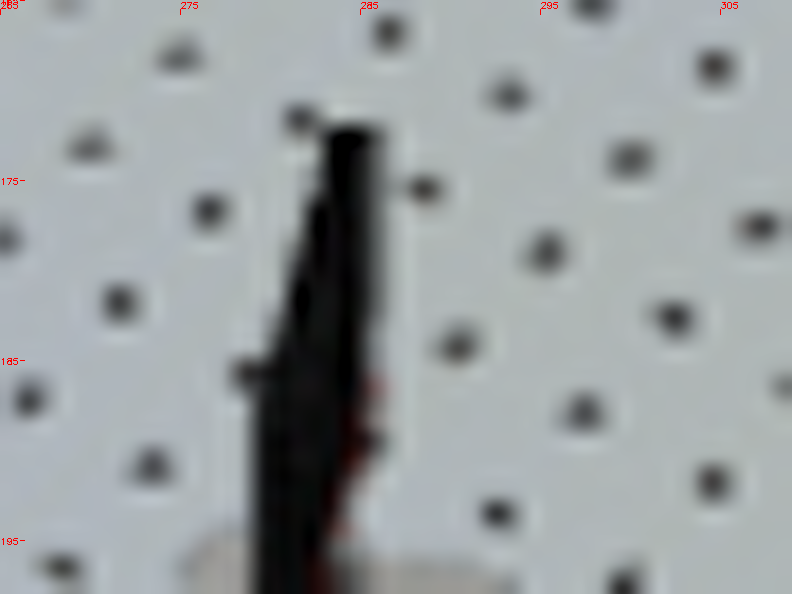

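View pics/s_blk2.png

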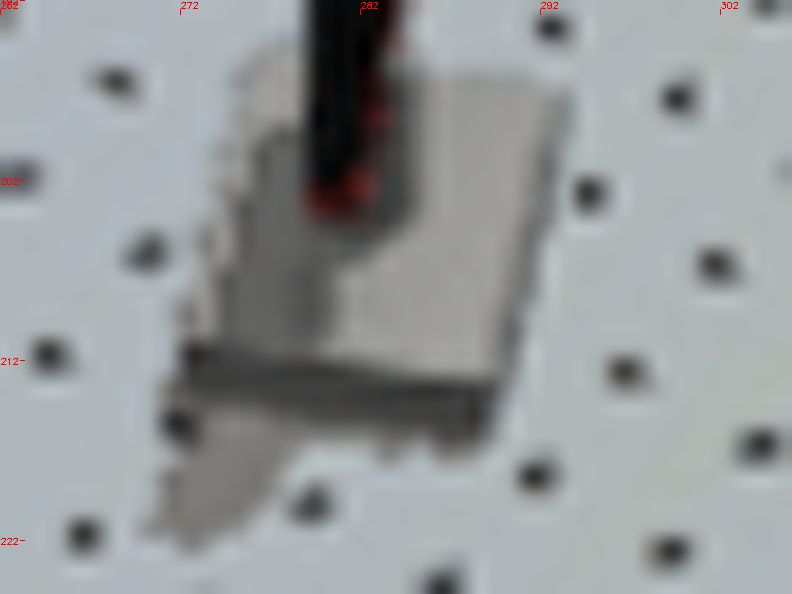

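View pics/t_box2.png

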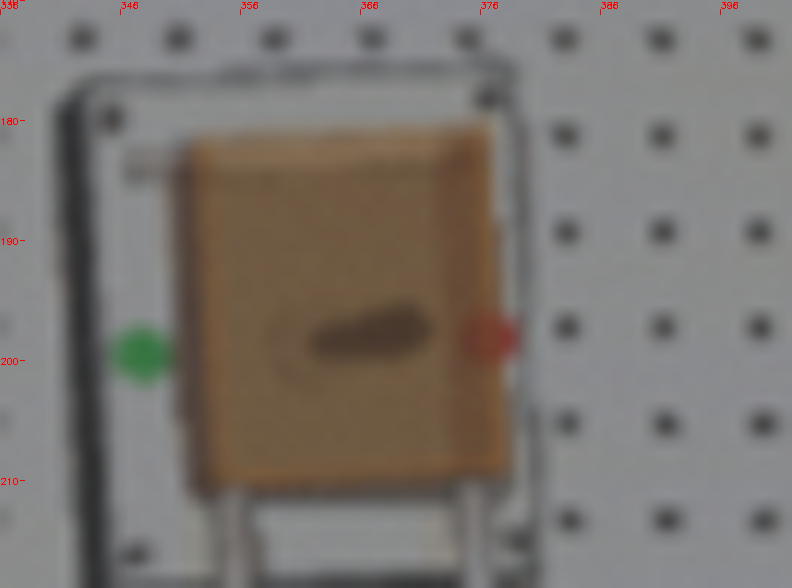

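View pics/s_box2.png

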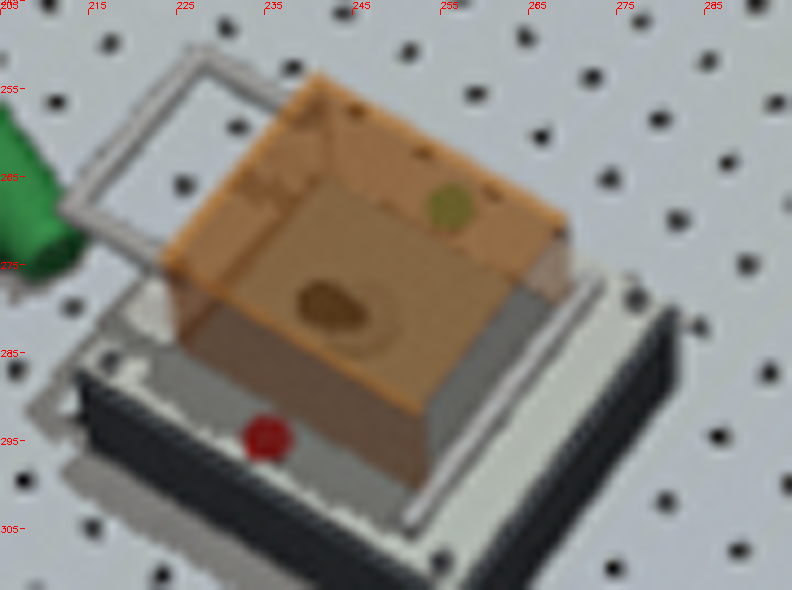

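```bash
python3 - <<'E'
from h import *
from scipy.optimize import least_squares
T=lambda x,y:(252+x/18,212+y/18)
S2=lambda x,y:(262+x/18,192+y/18)
S1=lambda x,y:(265+x/18,165+y/18)
a,b,h=.025,.03,.018
obs=[("top",T(158,230),(a,b,h)),("top",T(488,80),(a,-b,h)),("top",T(265,470),(-a,b,h)),
("top",T(182,305),(.004,b,.118)),("top",T(520,155),(.004,-b,.118)),("top",T(212,350),(-.004,b,.118)),("top",T(545,205),(-.004,-b,.118)),
("scene",S2(185,348),(-a,-b,h)),("scene",S2(497,383),(a,-b,h)),("scene",S2(570,90),(a,b,h)),
("scene",S1(350,128),(0,b,.118)),]
def f(p,w=1):
    c,s=np.cos(p[2]),np.sin(p[2]); out=[]
    for n,q,P in obs:
        W=np.array([p[0]+c*P[0]-s*P[1],p[1]+s*P[0]+c*P[1],P[2]]); out+=list(proj(n,W)[0]-q)
    return np.array(out)
o=least_squares(f,[.48,.04,.4],loss='soft_l1');print(o.x,np.degrees(o.x[2]));print(f(o.x).reshape(-1,2).round(1))
# box
B=lambda x,y:(336+x/12,170+y/12)
C=lambda x,y:(205+x/8.8,245+y/8.8)
obs=[("top",B(507,62),(.065,-.055,.05)),("top",B(85,80),(.065,.055,.05)),
("scene",C(80,375),(-.065,-.055,.05)),("scene",C(680,308),(.065,.055,.05)),
("top",B(215,140),(.042-0,.035,.1)),]
obs=[k for k in obs if k[2][2]<.06]
o=least_squares(f,[.55,-.27,0.],loss='soft_l1');print(o.x,np.degrees(o.x[2]));print(f(o.x).reshape(-1,2).round(1))
t=np.load("t0.npy");s=np.load("s0.npy")
crop(t,330,195,66,12,"t_box3"); crop(s,195,250,66,12,"s_box3");crop(s,215,280,70,11,"s_box4")
E
```

```text
[0.45389462 0.04010085 0.42387366] 24.286172024343735
[[-0.  -1.6]
 [-0.4 -1.3]
 [ 0.7  0.1]
 [-0.5 -0.3]
 [ 0.2 -0.7]
 [-1.  -0.2]
 [ 0.  -0.9]
 [-1.7 -1. ]
 [-1.3 -0.1]
 [-1.3 -0.4]
 [-0.7 -0.4]]
[ 0.54445661 -0.22661275  0.05492295] 3.1468532131073124
[[ 1.2 -1.6]
 [-0.5 -1.2]
 [-2.2 -0.5]
 [ 0.  -1.2]]
```

View pics/t_box3.png

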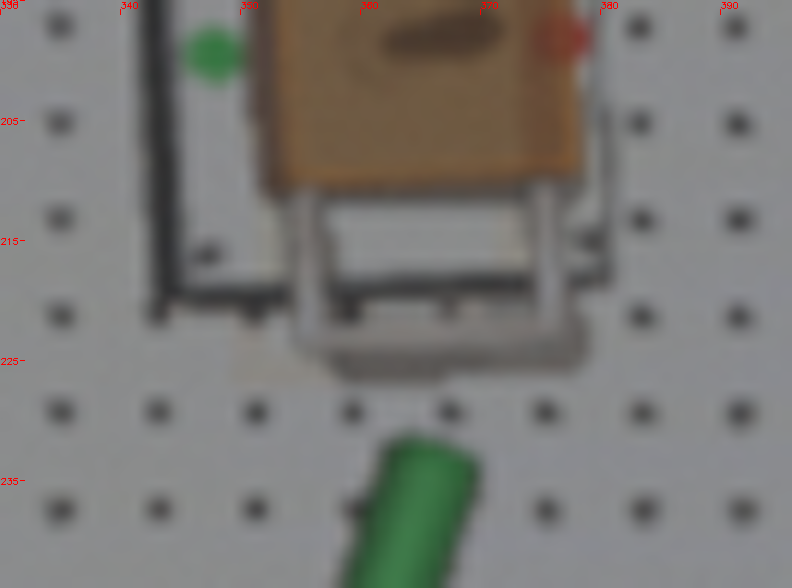

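View pics/s_box3.png

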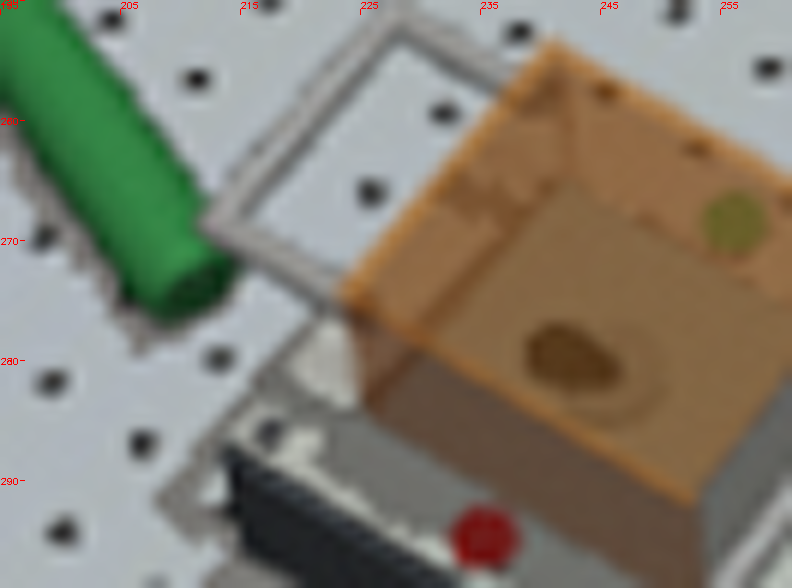

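View pics/s_box4.png

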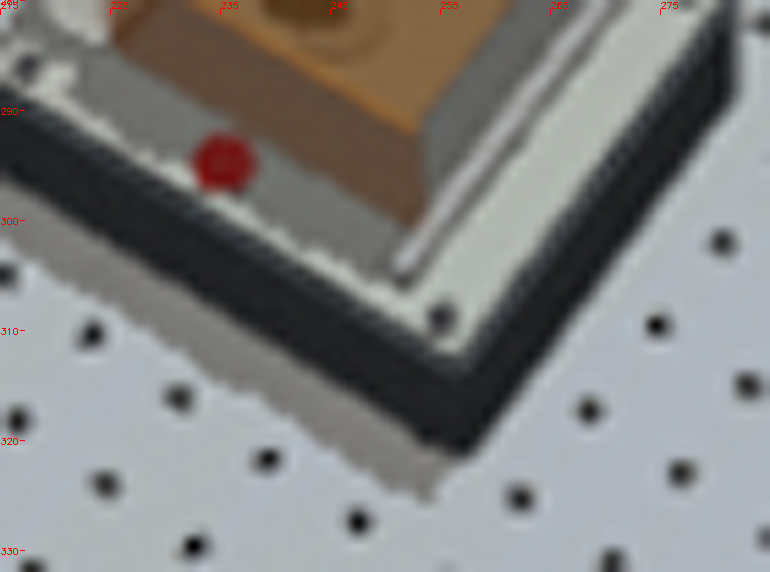

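```bash
cat >> h.py <<'E'
def wire(img,n,P,E,x0,y0,w,s,name,col=(0,255,0)):
    h=int(w*.75); c=cv2.resize(img[y0:y0+h,x0:x0+w,::-1],None,fx=s,fy=s,interpolation=cv2.INTER_CUBIC)
    q=(proj(n,P)-[x0,y0]+.5)*s-.5
    for a,b in E: cv2.line(c,*[tuple(int(v) for v in q[i].round()) for i in(a,b)],col,1,cv2.LINE_AA)
    return c
def boxw(l,w,z0,z1,cx=0,cy=0):
    P=[(cx+sx*l/2,cy+sy*w/2,z) for z in(z0,z1) for sx,sy in((1,1),(1,-1),(-1,-1),(-1,1))]
    E=[(i,(i+1)%4) for i in range(4)]+[(4+i,4+(i+1)%4) for i in range(4)]+[(i,i+4) for i in range(4)]
    return P,E
def pose(P,x,y,yaw):
    c,s=np.cos(yaw),np.sin(yaw);P=np.array(P);return np.c_[x+c*P[:,0]-s*P[:,1],y+s*P[:,0]+c*P[:,1],P[:,2]]
def merge(*a):
    P=[];E=[]
    for p,e in a: E+=[(i+len(P),j+len(P)) for i,j in e]; P+=list(p)
    return P,E
BLK=merge(boxw(.05,.06,0,.018),boxw(.008,.06,.052,.118))
SW=merge(boxw(.13,.11,0,.05),boxw(.084,.07,.053,.102,cx=0),([(-.078,-.029,.085),(-.078,.029,.085)],[(0,1)]),([(.042,-.04,.053),(.042,.04,.053)],[(0,1)]))
E
cat > fit.py <<'E'
from h import *
from scipy.optimize import least_squares
F=lambda s,x0,y0:(lambda x,y:(x0+(x+.5)/s-.5,y0+(y+.5)/s-.5))
T=F(18,252,212);S2=F(18,262,192);S1=F(18,265,165)
a,b,h=.025,.03,.018
obs=[("top",T(158,230),(a,b,h)),("top",T(488,80),(a,-b,h)),("top",T(265,470),(-a,b,h)),
("top",T(182,305),(.004,b,.118)),("top",T(520,155),(.004,-b,.118)),("top",T(212,350),(-.004,b,.118)),("top",T(545,205),(-.004,-b,.118)),
("scene",S2(185,348),(-a,-b,h)),("scene",S2(497,383),(a,-b,h)),("scene",S2(570,90),(a,b,h)),
("scene",S1(350,128),(0,b,.118)),]
def f(p,w=1):
    c,s=np.cos(p[2]),np.sin(p[2]); out=[]
    for n,q,P in obs:
        W=np.array([p[0]+c*P[0]-s*P[1],p[1]+s*P[0]+c*P[1],P[2]]); out+=list(proj(n,W)[0]-q)
    return np.array(out)
o=least_squares(f,[.45,.04,.4]);pb=o.x;print(o.x,np.degrees(o.x[2]));print(f(o.x).reshape(-1,2).round(1).tolist())
B=F(12,336,170);C=F(8.8,205,245);D=F(12,330,195);G=F(11,215,280)
obs=[("top",B(515,60),(.065,-.055,.05)),("top",B(80,80),(.065,.055,.05)),("top",D(608,285),(-.065,-.055,.05)),("top",D(178,295),(-.065,.055,.05)),
("scene",C(78,372),(-.065,-.055,.05)),("scene",C(680,308),(.065,.055,.05)),("scene",G(460,362),(.065,-.055,.05)),("scene",G(460,455),(.065,-.055,.0)),
("top",D(312,345),(-.078,.029,.085)),("top",D(548,345),(-.078,-.029,.085))]
o=least_squares(f,[.55,-.27,0.],loss='soft_l1');ps=o.x;print(o.x,np.degrees(o.x[2]));print(f(o.x).reshape(-1,2).round(1).tolist())
E
python3 - <<'E'
from fit import *
t=np.load("t0.npy");s=np.load("s0.npy")
P,E=pose(BLK[0],*pb),BLK[1]
cv2.imwrite("pics/w1.png",np.hstack([wire(t,"top",P,E,250,205,44,9,""),wire(s,"scene",P,E,255,165,60,9*44/60,"")[:297]]) if 0 else wire(t,"top",P,E,250,208,44,14,""))
cv2.imwrite("pics/w2.png",wire(s,"scene",P,E,255,165,70,11,""))
P,E=pose(SW[0],*ps),SW[1]
cv2.imwrite("pics/w3.png",wire(t,"top",P,E,330,168,80,10,""))
cv2.imwrite("pics/w4.png",wire(s,"scene",P,E,200,245,100,8,""))
E
```

```text
[0.45411517 0.0412242  0.42958776] 24.613565408308656
[[0.1, -1.1], [-0.4, -0.9], [0.9, 0.5], [-0.4, 0.1], [0.3, -0.4], [-0.9, 0.2], [0.1, -0.6], [-0.9, -0.7], [-0.5, 0.1], [-0.6, -0.2], [0.0, -0.2]]
[ 0.54181788 -0.22388968  0.04213883] 2.41437685654776
[[0.3, 0.1], [-0.3, -0.1], [1.0, -0.2], [-0.3, 0.4], [-1.6, -1.5], [0.3, -1.7], [-0.4, 0.3], [0.5, 1.1], [-0.5, -0.2], [0.0, -1.0]]
```

View pics/w1.png

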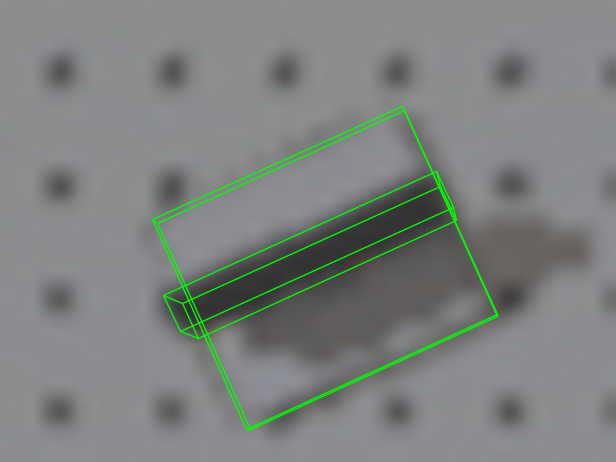

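View pics/w2.png

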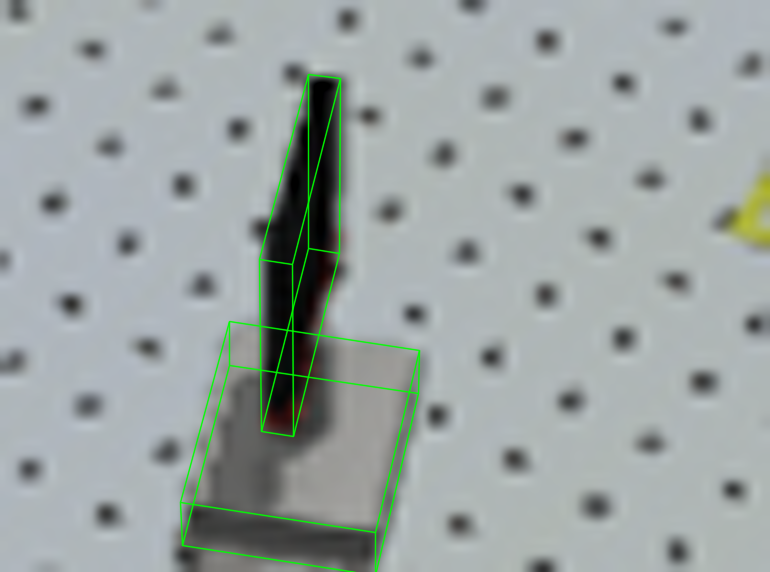

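View pics/w3.png

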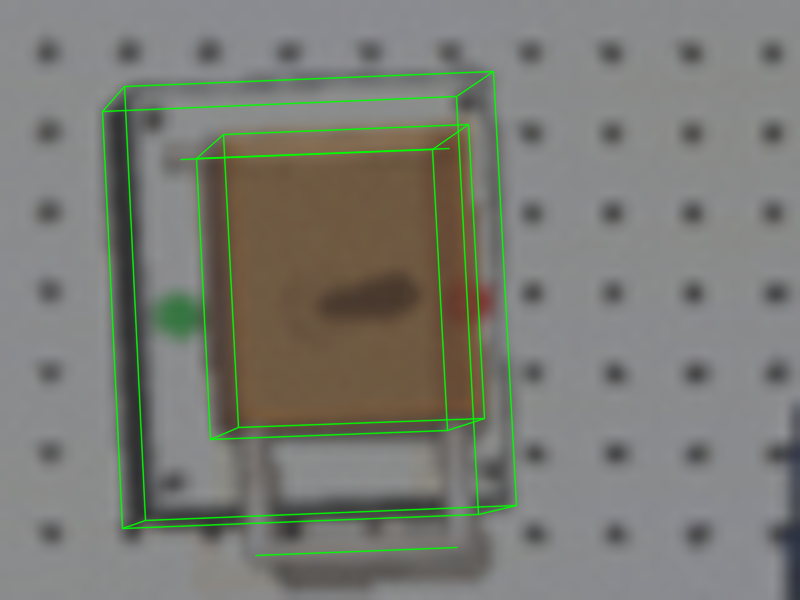

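View pics/w4.png

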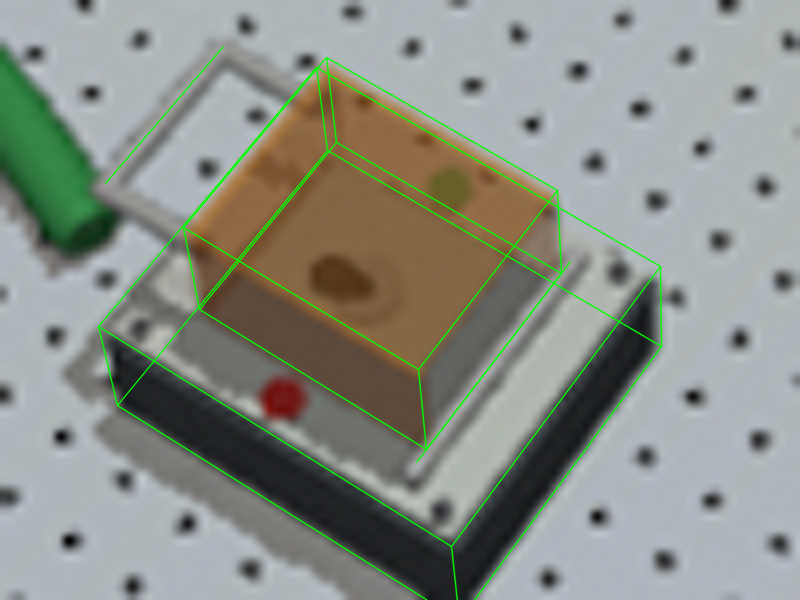

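```bash
cat >> h.py <<'E'
from scipy.spatial.transform import Rotation as Ro
def plan(xyz,rpy,grip,n,state=None):
    st=r.get_state(); p=np.array(st['tcp_pos']); R=Ro.from_euler('xyz',st['eef_rot'],degrees=True)
    R1=Ro.from_euler('xyz',rpy,degrees=True); rv=(R.inv()*R1).as_rotvec(); rows=[]
    for i in range(n):
        Ri=R*Ro.from_rotvec(rv*i/n); d=Ri.inv().apply((np.array(xyz)-p)/n)*1000
        rows.append([*(rv/n).round(3).tolist(),*d.round(1).tolist(),grip])
    print(st['time_s'],'F',st['contact_force'].round(1),'w',round(st['gripper_width']*1000,1),'pos',p.round(4),'rot',st['eef_rot'].round(2))
    print(rows)
E
python3 -c "
from h import *
plan((.454,.041,.19),(180,0,-155.4),1,20)
print(((np.array(r.get_state()['joints']))))"
python3 - <<'E'
import sys;sys.path.insert(0,'.')
E
```

```text
0.2 F [-0.3  0.1 -0.1] w 87.6 pos [0.1733 0.652  0.1932] rot [-1.7999e+02 -6.0000e-02 -1.0489e+02]
[[-0.0, -0.0, 0.044, 25.9, -21.4, 0.2, 1], [-0.0, -0.0, 0.044, 25.0, -22.5, 0.2, 1], [-0.0, -0.0, 0.044, 23.9, -23.6, 0.2, 1], [-0.0, -0.0, 0.044, 22.9, -24.6, 0.2, 1], [-0.0, -0.0, 0.044, 21.8, -25.6, 0.2, 1], [-0.0, -0.0, 0.044, 20.6, -26.6, 0.2, 1], [-0.0, -0.0, 0.044, 19.4, -27.4, 0.2, 1], [-0.0, -0.0, 0.044, 18.2, -28.3, 0.2, 1], [-0.0, -0.0, 0.044, 16.9, -29.0, 0.2, 1], [-0.0, -0.0, 0.044, 15.6, -29.8, 0.2, 1], [-0.0, -0.0, 0.044, 14.3, -30.4, 0.2, 1], [-0.0, -0.0, 0.044, 13.0, -31.0, 0.2, 1], [-0.0, -0.0, 0.044, 11.6, -31.6, 0.2, 1], [-0.0, -0.0, 0.044, 10.2, -32.0, 0.2, 1], [-0.0, -0.0, 0.044, 8.7, -32.5, 0.2, 1], [-0.0, -0.0, 0.044, 7.3, -32.8, 0.2, 1], [-0.0, -0.0, 0.044, 5.9, -33.1, 0.2, 1], [-0.0, -0.0, 0.044, 4.4, -33.3, 0.2, 1], [-0.0, -0.0, 0.044, 2.9, -33.5, 0.2, 1], [-0.0, -0.0, 0.044, 1.4, -33.6, 0.2, 1]]
[ 9.16227321e+01  2.05758345e+01  6.53211888e-01 -9.88185749e-03
 -7.01344045e+01 -1.65087844e+01]
```

Emit:
{"api": "step_arm", "payload": {"deltas": [[0,0,0.044,26,-21.5,0,1],[0,0,0.044,25,-22.5,0,1],[0,0,0.044,24,-23.5,0,1],[0,0,0.044,23,-24.5,0,1],[0,0,0.044,22,-25.5,0,1],[0,0,0.044,20.5,-26.5,0,1],[0,0,0.044,19.5,-27.5,0,1],[0,0,0.044,18,-28.5,0,1],[0,0,0.044,17,-29,0,1],[0,0,0.044,15.5,-30,0,1]], "squeeze": 20}}

```text
time_s: 1.2
tcp_pos: [0.314, 0.3354, 0.1906]
eef_rot: [-179.8, -0.2, -130.8]
contact_force: [0.7, 1.3, 0.6]
gripper_width: 0.0877
```

```bash
python3 -c "
from h import *
plan((.454,.041,.17),(180,0,-155.4),1,10)"
```

```text
1.2 F [0.7 1.3 0.6] w 87.7 pos [0.314  0.3354 0.1906] rot [-179.84   -0.23 -130.81]
[[-0.0, -0.0, 0.043, 13.1, -29.8, 2.2, 1], [-0.0, -0.0, 0.043, 11.8, -30.4, 2.2, 1], [-0.0, -0.0, 0.043, 10.5, -30.8, 2.2, 1], [-0.0, -0.0, 0.043, 9.2, -31.3, 2.2, 1], [-0.0, -0.0, 0.043, 7.8, -31.6, 2.1, 1], [-0.0, -0.0, 0.043, 6.5, -31.9, 2.1, 1], [-0.0, -0.0, 0.043, 5.1, -32.2, 2.1, 1], [-0.0, -0.0, 0.043, 3.7, -32.4, 2.1, 1], [-0.0, -0.0, 0.043, 2.3, -32.5, 2.1, 1], [-0.0, -0.0, 0.043, 0.9, -32.6, 2.1, 1]]
```

Tracking is good (a small overshoot only).

Emit:
{"api": "step_arm", "payload": {"deltas": [[0,0,0.043,13,-30,2,1],[0,0,0.043,12,-30,2,1],[0,0,0.043,10.5,-31,2,1],[0,0,0.043,9,-31,2,1],[0,0,0.043,8,-31.5,2,1],[0,0,0.043,6.5,-32,2,1],[0,0,0.043,5,-32,2,1],[0,0,0.043,3.5,-32,2,1],[0,0,0.043,2.5,-27,2,1],[0,0,0.03,1,-18,2,1]]}}

```text
time_s: 2.2
tcp_pos: [0.4452, 0.0449, 0.1725]
eef_rot: [-179.9, 0.1, -155.7]
contact_force: [0.4, 0.7, -0.6]
gripper_width: 0.0875
```

```bash
python3 -c "
from h import *
plan((.454,.041,.08),(180,0,-155.4),1,7)"
```

```text
2.2 F [ 0.4  0.7 -0.6] w 87.5 pos [0.4452 0.0449 0.1725] rot [-1.7992e+02  1.2000e-01 -1.5572e+02]
[[-0.0, 0.0, -0.001, -0.9, -1.0, 13.2, 1], [-0.0, 0.0, -0.001, -0.9, -1.0, 13.2, 1], [-0.0, 0.0, -0.001, -0.9, -1.0, 13.2, 1], [-0.0, 0.0, -0.001, -0.9, -1.0, 13.2, 1], [-0.0, 0.0, -0.001, -0.9, -1.0, 13.2, 1], [-0.0, 0.0, -0.001, -0.9, -1.0, 13.2, 1], [-0.0, 0.0, -0.001, -0.9, -1.0, 13.2, 1]]
```

Emit:
{"api": "step_arm", "payload": {"deltas": [[0,0,0,-3,-3.5,5,1],[0,0,0,-3,-3.5,10,1],[0,0,0,-0.5,0,20,1],[0,0,0,0,0,20,1],[0,0,0,0,0,20,1],[0,0,0,0,0,12,1],[0,0,0,0,0,4,1],[0,0,0,0,0,0,1]]}}

```text
time_s: 3.0
tcp_pos: [0.4542, 0.0425, 0.0747]
eef_rot: [-180.0, 0.1, -155.5]
contact_force: [0.0, 0.0, -0.4]
gripper_width: 0.0879
```

```bash
python3 -c "
from h import *
plan((.454,.041,.08),(180,0,-155.4),1,1)
t=r.capture('top');s=r.capture('scene')
crop(s,225,120,110,7,'s1')"
```

```text
3.0 F [ 0.   0.  -0.4] w 87.9 pos [0.4542 0.0425 0.0747] rot [-1.7995e+02  6.0000e-02 -1.5553e+02]
[[-0.001, 0.001, -0.002, 0.8, -1.3, -5.3, 1]]
```

View pics/s1.png

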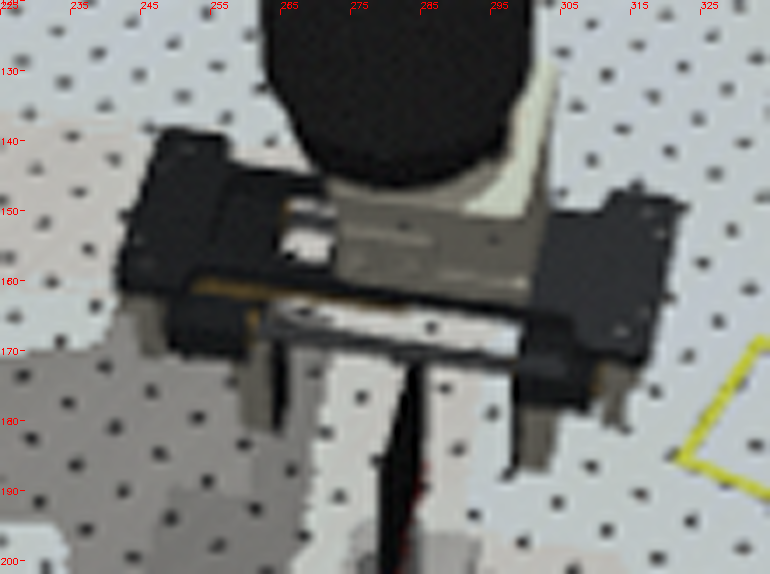

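Emit:
{"api": "step_arm", "payload": {"deltas": [[0,0,0,0.5,-1.5,-3,1],[0,0,0,0,0,0,0],[0,0,0,0,0,0,-1],[0,0,0,0,0,0,-1],[0,0,0,0,0,0,-1],[0,0,0,0,0,0,-1],[0,0,0,0,0,0,-1]], "squeeze": 25}}

```text
time_s: 3.8
tcp_pos: [0.4567, 0.0418, 0.0815]
eef_rot: [-180.0, 0.5, -155.5]
contact_force: [0.2, 0.1, 0.0]
gripper_width: 0.0452
```

```bash
python3 -c "
from h import *
plan((.454,.041,.08),(180,0,-155.4),-1,1)"
```

```text
3.8 F [0.2 0.1 0. ] w 45.2 pos [0.4567 0.0418 0.0815] rot [-179.96    0.46 -155.51]
[[-0.001, 0.008, -0.002, 2.8, 0.4, 1.5, -1]]
```

Emit:
{"api": "step_arm", "payload": {"deltas": [[0,0.008,0,2.5,0,1.5,-1],[0,0,0,0,0,0,-1],[0,0,0,0,0,0,-1],[0,0,0,0,0,0,-1],[0,0,0,0,0,0,-1],[0,0,0,0,0,0,-1]]}}

```text
time_s: 4.4
tcp_pos: [0.4545, 0.0408, 0.0797]
eef_rot: [-180.0, -0.0, -155.5]
contact_force: [0.2, -0.1, -0.8]
gripper_width: 0.0078
```

```bash
python3 -c "
from h import *
plan((.454,.041,.12),(180,0,-155.4),-1,4)"
```

```text
4.4 F [ 0.2 -0.1 -0.8] w 7.8 pos [0.4545 0.0408 0.0797] rot [-1.7996e+02 -3.0000e-02 -1.5551e+02]
[[-0.0, -0.0, -0.0, 0.1, 0.1, -10.1, -1], [-0.0, -0.0, -0.0, 0.1, 0.1, -10.1, -1], [-0.0, -0.0, -0.0, 0.1, 0.1, -10.1, -1], [-0.0, -0.0, -0.0, 0.1, 0.1, -10.1, -1]]
```

Emit:
{"api": "step_arm", "payload": {"deltas": [[0,0,0,0,0,0,-1],[0,0,0,0,0,-5,-1],[0,0,0,0,0,-12,-1],[0,0,0,0,0,-15,-1],[0,0,0,0,0,-8,-1]]}}

```text
time_s: 4.9
tcp_pos: [0.4511, 0.0396, 0.1188]
eef_rot: [180.0, -0.5, -155.6]
contact_force: [0.5, -0.5, -3.1]
gripper_width: 0.0073
```

```bash
python3 -c "
from h import *
plan((.5322,.218,.12),(180,0,-172.9),-1,9)"
```

```text
4.9 F [ 0.5 -0.5 -3.1] w 7.3 pos [0.4511 0.0396 0.1188] rot [ 179.99   -0.48 -155.58]
[[-0.0, -0.001, 0.034, -16.4, 14.3, -0.3, -1], [-0.0, -0.001, 0.034, -15.9, 14.9, -0.2, -1], [-0.0, -0.001, 0.034, -15.4, 15.4, -0.2, -1], [-0.0, -0.001, 0.034, -14.9, 15.9, -0.2, -1], [-0.0, -0.001, 0.034, -14.3, 16.4, -0.2, -1], [-0.0, -0.001, 0.034, -13.8, 16.9, -0.2, -1], [-0.0, -0.001, 0.034, -13.2, 17.3, -0.2, -1], [-0.0, -0.001, 0.034, -12.6, 17.7, -0.2, -1], [-0.0, -0.001, 0.034, -12.0, 18.2, -0.1, -1]]
```

Emit:
{"api": "step_arm", "payload": {"deltas": [[0,0,0.02,-9,8,0,-1],[0,0,0.034,-16.5,14.5,0,-1],[0,0,0.034,-16,15,0,-1],[0,0,0.034,-15.5,15.5,0,-1],[0,0,0.034,-15,16,0,-1],[0,0,0.034,-14.5,16.5,0,-1],[0,0,0.034,-14,17,0,-1],[0,0,0.034,-12,16,0,-1],[0,0,0.02,-7,12,0,-1],[0,0,0,0,5,0,-1]]}}

```text
time_s: 5.9
tcp_pos: [0.5252, 0.2093, 0.1165]
eef_rot: [-179.9, -0.8, -172.4]
contact_force: [-0.4, 0.3, -3.1]
gripper_width: 0.0079
```

```bash
python3 -c "
from h import *
plan((.5322,.218,.12),(180,0,-172.9),-1,2)"
```

```text
5.9 F [-0.4  0.3 -3.1] w 7.9 pos [0.5252 0.2093 0.1165] rot [-179.86   -0.81 -172.39]
[[-0.001, -0.007, 0.004, -4.0, 3.8, -1.8, -1], [-0.001, -0.007, 0.004, -4.0, 3.8, -1.8, -1]]
```

Emit:
{"api": "step_arm", "payload": {"deltas": [[0,-0.007,0.004,-4,4,0,-1],[0,-0.007,0.004,-4,4,0,-1],[0,0,0,0,0,0,-1]]}}

```text
time_s: 6.2
tcp_pos: [0.5311, 0.2181, 0.1156]
eef_rot: [-179.8, -0.1, -172.8]
contact_force: [0.3, -1.0, -3.6]
gripper_width: 0.0075
```

```bash
python3 -c "
from h import *
plan((.5322,.218,.12),(180,0,-172.9),-1,1)
t=r.capture('top');s=r.capture('scene')
crop(t,180,160,110,7,'t2');crop(s,295,115,110,7,'s2')"
```

```text
6.2 F [ 0.3 -1.  -3.6] w 7.5 pos [0.5311 0.2181 0.1156] rot [-1.7981e+02 -7.0000e-02 -1.7281e+02]
[[-0.003, -0.001, 0.002, -1.0, -0.3, -4.4, -1]]
```

View pics/s2.png

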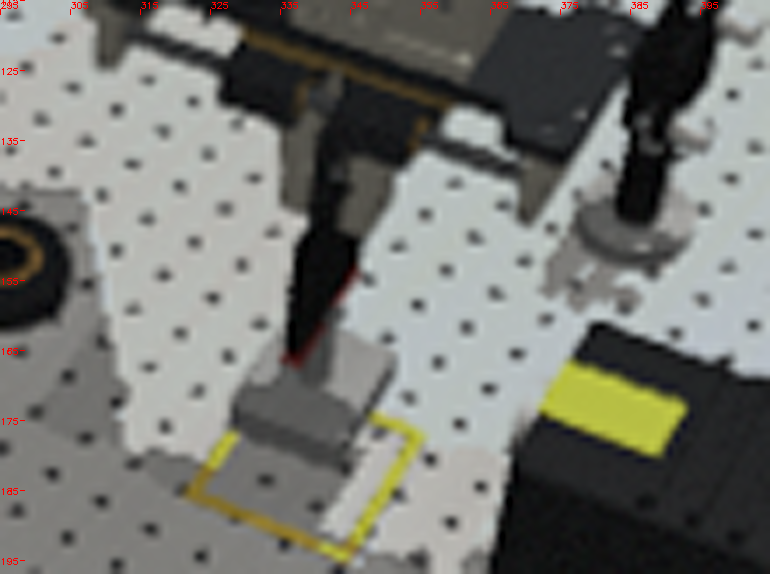

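View pics/t2.png

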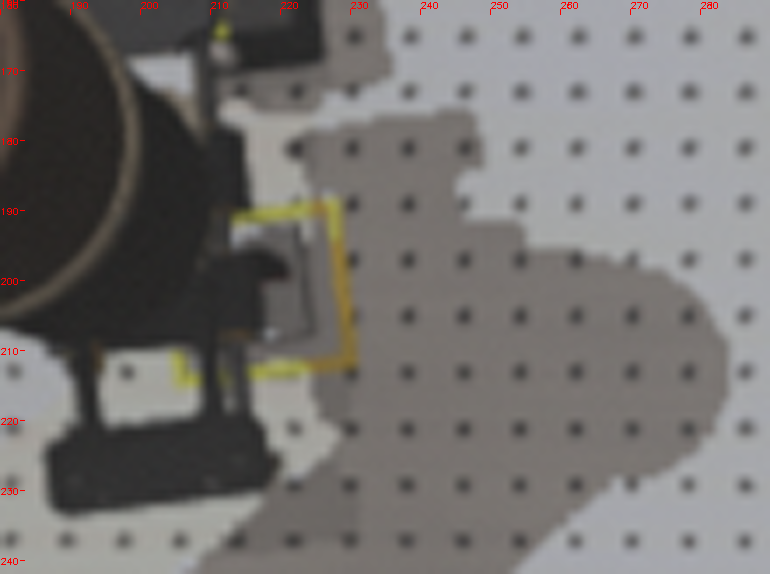

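Emit:
{"api": "step_arm", "payload": {"deltas": [[-0.003,0,0.002,-1,0,6,-1],[0,0,0,0,0,10,-1],[0,0,0,0,0,9,-1],[0,0,0,0,0,4,-1],[0,0,0,0,0,1,-1]]}}

```text
time_s: 6.8
tcp_pos: [0.5313, 0.2163, 0.0829]
eef_rot: [-180.0, -0.1, -173.0]
contact_force: [0.2, 0.3, -4.3]
gripper_width: 0.0077
```

```bash
python3 -c "
from h import *
plan((.5322,.218,.0797),(180,0,-172.9),-1,1)"
```

```text
6.8 F [ 0.2  0.3 -4.3] w 7.7 pos [0.5313 0.2163 0.0829] rot [-1.7999e+02 -1.4000e-01 -1.7301e+02]
[[-0.0, -0.002, -0.002, -1.1, 1.6, 3.2, -1]]
```

Correct the lateral error before touchdown.

Emit:
{"api": "step_arm", "payload": {"deltas": [[0,-0.002,0,-1,1.5,0.5,-1],[0,0,0,0,0,0,-1]]}}

```text
time_s: 7.0
tcp_pos: [0.5321, 0.2179, 0.0819]
eef_rot: [-180.0, -0.0, -173.0]
contact_force: [0.5, 0.5, -3.1]
gripper_width: 0.0075
```

```bash
python3 -c "
from h import *
plan((.5322,.218,.0797),(180,0,-172.9),-1,1)
t=r.capture('top');s=r.capture('scene')
p=(.5322,.218,np.radians(7.1));P,E=pose(BLK[0],*p),BLK[1];P[:,2]+=.002
M=pose([(a*.035,b*.038,0) for a,b in((1,1),(1,-1),(-1,-1),(-1,1))],*p)
E=E+[(16,17),(17,18),(18,19),(19,16)];P=np.r_[P,M]
cv2.imwrite('pics/w5.png',wire(s,'scene',P,E,300,125,80,9,''))
cv2.imwrite('pics/w6.png',wire(t,'top',P,E,195,180,50,14,''))
"
```

```text
7.0 F [ 0.5  0.5 -3.1] w 7.5 pos [0.5321 0.2179 0.0819] rot [-1.7996e+02 -5.0000e-02 -1.7301e+02]
[[-0.001, -0.001, -0.002, -0.1, 0.1, 2.2, -1]]
```

View pics/w5.png

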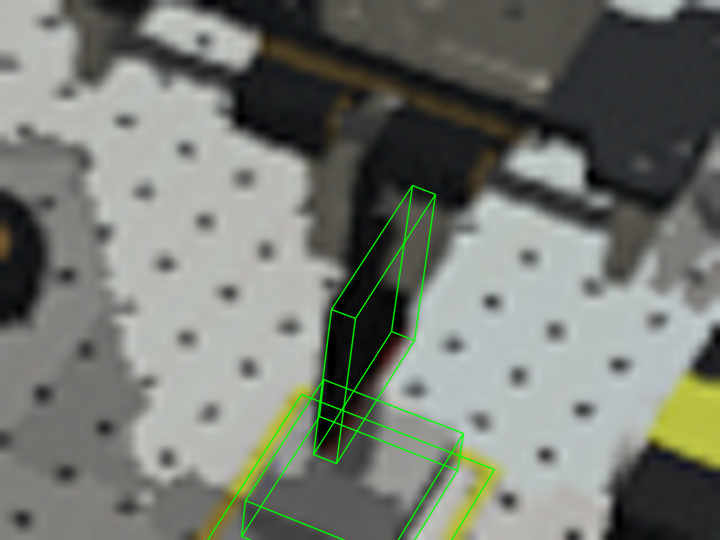

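View pics/w6.png

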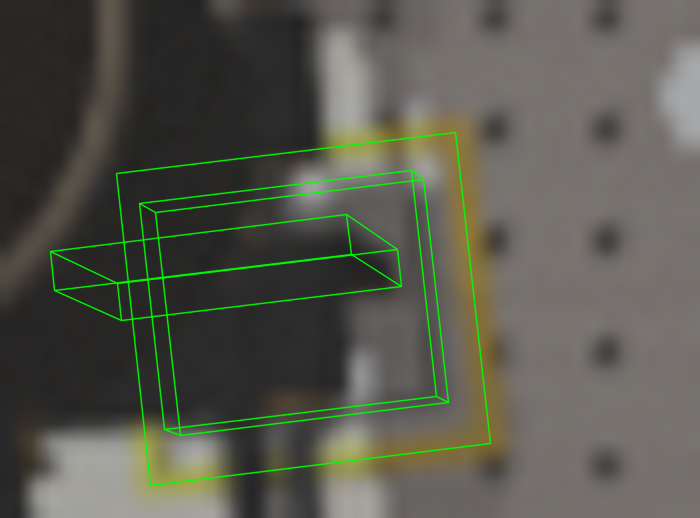

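```bash
python3 - <<'E'
from h import *
from scipy.optimize import least_squares
t=np.load("t0.npy");s=np.load("s0.npy")
for n,img,(x0,y0,x1,y1) in(("top",t,(197,183,238,220)),("scene",s,(315,160,360,200))):
    c=img[y0:y1,x0:x1].astype(float); wt=np.minimum(c[...,0],c[...,1])-c[...,2]
    wt=np.clip(wt-np.median(wt)-6,0,None)
    ys,xs=np.nonzero(wt); w=wt[ys,xs]; W=np.array([px(n,(x+x0,y+y0),0)[:2] for x,y in zip(xs,ys)])
    cen=(W*w[:,None]).sum(0)/w.sum(); print(n,'centroid',cen)
    # render-based fit
    from scipy.ndimage import gaussian_filter
    yy,xx=np.mgrid[y0:y1:.25,x0:x1:.25]+(-.375)
    G=np.array([px(n,(a,b),0)[:2] for a,b in zip(xx.ravel(),yy.ravel())])
    def rend(p):
        cc,ss=np.cos(p[2]),np.sin(p[2]); q=np.abs((G-p[:2])@np.array([[cc,-ss],[ss,cc]]))
        sm=lambda d:1/(1+np.exp(-d/.0003))
        m=sm(.038-q[:,0])*sm(.041-q[:,1])*(1-sm(.038-p[3]-q[:,0])*sm(.041-p[3]-q[:,1]))
        m=gaussian_filter(m.reshape(xx.shape),p[4]*4); return m.reshape(m.shape[0]//4,4,-1,4).mean((1,3))
    f=lambda p:(p[5]*rend(p)-wt).ravel()
    o=least_squares(f,[cen[0],cen[1],.124,.004,.6,80],x_scale=[.001,.001,.01,.001,.2,20],diff_step=1e-4); print(o.x,np.degrees(o.x[2]),o.cost)
E
```

```text
top centroid [0.53285524 0.21718657]
[5.32243521e-01 2.17709576e-01 1.21691180e-01 5.89928320e-03
 3.58025898e-01 5.72644920e+01] 6.972391043389652 2162.8495966667174
scene centroid [0.53285697 0.21721762]
[5.31951539e-01 2.18004842e-01 1.20798186e-01 5.77313692e-03
 1.84924832e-01 1.12067809e+02] 6.921226249589941 10695.561462191512
```

Emit:
{"api": "step_arm", "payload": {"deltas": [[0,0,0,-0.5,0.5,1,-1],[0,0,0,0,0,1,-1],[0,0,0,0,0,0.5,-1]]}}

```text
time_s: 7.4
tcp_pos: [0.5329, 0.2188, 0.0802]
eef_rot: [180.0, 0.0, -173.0]
contact_force: [0.4, 0.6, -2.8]
gripper_width: 0.0073
```

```bash
python3 -c "
from h import *
plan((.5326,.2175,.0797),(180,0,-173),-1,1)"
```

```text
7.4 F [ 0.4  0.6 -2.8] w 7.3 pos [0.5329 0.2188 0.0802] rot [ 1.7999e+02  2.0000e-02 -1.7300e+02]
[[0.0, 0.0, 0.0, 0.5, -1.3, 0.5, -1]]
```

Emit:
{"api": "step_arm", "payload": {"deltas": [[0,0,0,0.5,-1.3,0,-1],[0,0,0,0,0,1,-1],[0,0,0,0,0,0.8,-1]]}}

```text
time_s: 7.7
tcp_pos: [0.5336, 0.2176, 0.0794]
eef_rot: [180.0, 0.1, -173.0]
contact_force: [1.7, -1.3, 1.8]
gripper_width: 0.0074
```

```bash
python3 -c "
from h import *
plan((.5326,.2175,.0797),(180,0,-173),-1,1)"
```

```text
7.7 F [ 1.7 -1.3  1.8] w 7.4 pos [0.5336 0.2176 0.0794] rot [ 1.7997e+02  1.5000e-01 -1.7297e+02]
[[0.001, 0.003, 0.001, 1.0, -0.0, -0.3, -1]]
```

Emit:
{"api": "step_arm", "payload": {"deltas": [[0,0.002,0,1,0,0,-1],[0,0,0,0,0,0,-1],[0,0,0,0,0,0,0],[0,0,0,0,0,0,0],[0,0,0,0,0,0,0],[0,0,0,0,0,0,0]]}}

```text
time_s: 8.3
tcp_pos: [0.5332, 0.2181, 0.0802]
eef_rot: [179.9, 0.1, -172.9]
contact_force: [0.3, 0.8, -0.5]
gripper_width: 0.034
```

```bash
python3 -c "
from h import *
plan((.5326,.2175,.0797),(180,0,-173),-1,1)"
```

```text
8.3 F [ 0.3  0.8 -0.5] w 34.0 pos [0.5332 0.2181 0.0802] rot [ 1.7991e+02  1.2000e-01 -1.7295e+02]
[[0.002, 0.002, 0.001, 0.7, -0.5, 0.5, -1]]
```

Now retreat straight up, then look.

Emit:
{"api": "step_arm", "payload": {"deltas": [[0,0,0,0,0,-8,0],[0,0,0,0,0,-25,0],[0,0,0,0,0,-40,0],[0,0,0,0,0,-40,0],[0,0,0,-20,-25,-10,0.3],[0,0,0,0,-48,0,1],[0,0,0,0,-48,0,1],[0,0,0,0,-48,0,1],[0,0,0,0,-30,0,1]]}}

```text
time_s: 9.2
tcp_pos: [0.5801, 0.0205, 0.2148]
eef_rot: [179.9, 0.5, -172.4]
contact_force: [0.5, 1.0, 0.1]
gripper_width: 0.0782
```

```bash
python3 -c "
from h import *
plan((.47,-.227,.2),(180,0,-177.6),1,10)
t=r.capture('top');s=r.capture('scene');np.save('t1.npy',t);np.save('s1.npy',s)
p=(.5328,.2176,np.radians(7.0));P,E=pose(BLK[0],*p),BLK[1]
M=pose([(a*.038,b*.041,0) for a,b in((1,1),(1,-1),(-1,-1),(-1,1))],*p)
E=E+[(16,17),(17,18),(18,19),(19,16)];P=np.r_[P,M]
a=wire(s,'scene',P,E,300,135,80,8,'');b=wire(s,'scene',P,[],300,135,80,8,'')
cv2.imwrite('pics/w7.png',a)
cv2.imwrite('pics/w8.png',wire(t,'top',P,E,192,180,52,14,''))
cv2.imwrite('pics/w9.png',b);crop(t,192,180,52,14,'w10')
"
```

```text
9.2 F [0.5 1.  0.1] w 78.2 pos [0.5801 0.0205 0.2148] rot [ 179.94    0.47 -172.45]
[[0.0, 0.001, 0.009, 14.2, -23.1, 1.3, 1], [0.0, 0.001, 0.009, 14.0, -23.2, 1.4, 1], [0.0, 0.001, 0.009, 13.8, -23.3, 1.4, 1], [0.0, 0.001, 0.009, 13.5, -23.5, 1.4, 1], [0.0, 0.001, 0.009, 13.3, -23.6, 1.4, 1], [0.0, 0.001, 0.009, 13.1, -23.7, 1.4, 1], [0.0, 0.001, 0.009, 12.9, -23.8, 1.4, 1], [0.0, 0.001, 0.009, 12.7, -23.9, 1.4, 1], [0.0, 0.001, 0.009, 12.5, -24.0, 1.4, 1], [0.0, 0.001, 0.009, 12.3, -24.2, 1.5, 1]]
```

View pics/w7.png

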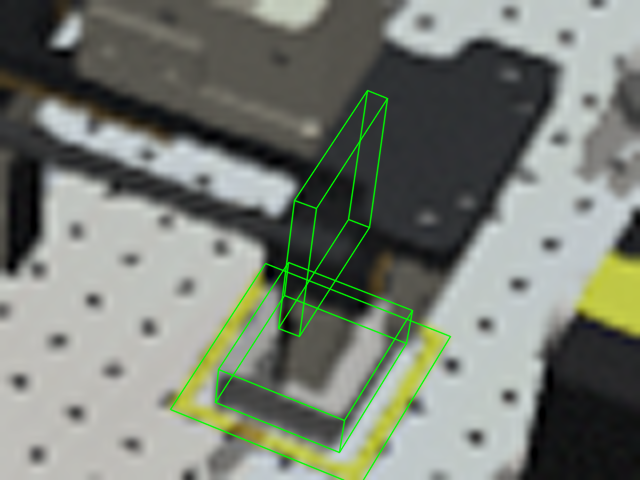

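View pics/w8.png

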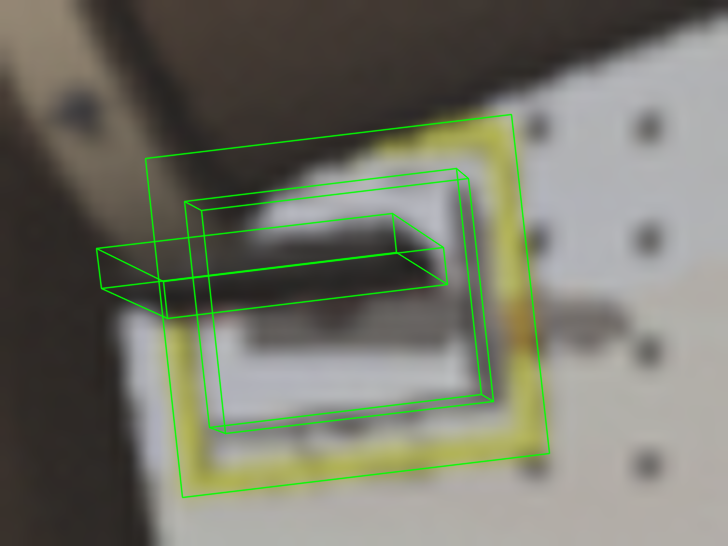

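View pics/w10.png

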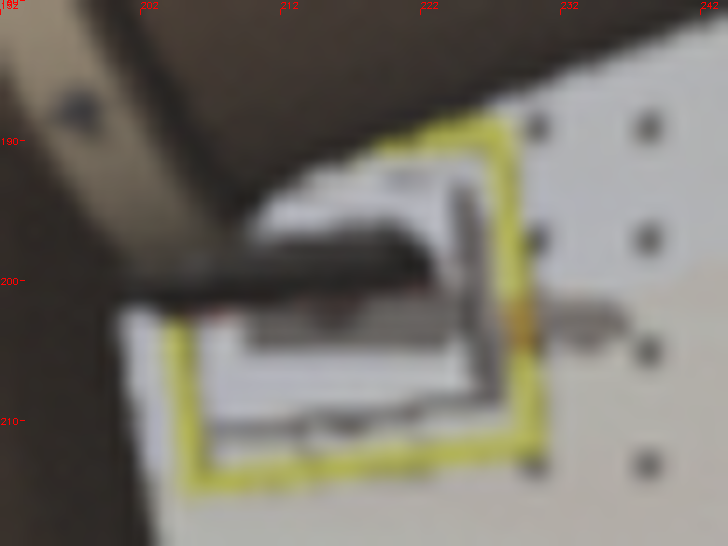

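Emit:
{"api": "step_arm", "payload": {"deltas": [[0,0,0.009,14,-23,1,0],[0,0,0.009,14,-23,1,-0.4],[0,0,0.009,14,-23,1.5,-0.4],[0,0,0.009,13.5,-23.5,1.5,-0.4],[0,0,0.009,13.5,-23.5,1.5,-0.4],[0,0,0.009,13,-23.5,1.5,-0.4],[0,0,0.009,13,-24,1.5,-0.4],[0,0,0.009,13,-24,1.5,-0.4],[0,0,0.009,12,-22,5,-0.4],[0,0,0.009,6,-12,10,-0.4]], "squeeze": 10}}

```text
time_s: 10.3
tcp_pos: [0.4739, -0.2161, 0.1931]
eef_rot: [179.9, 1.0, -177.7]
contact_force: [1.0, 0.3, -0.8]
gripper_width: 0.0265
```

```bash
python3 -c "
from h import *
plan((.4639,-.2272,.13),(180,0,-177.6),-.4,3)"
```

```text
10.3 F [ 1.   0.3 -0.8] w 26.5 pos [ 0.4739 -0.2161  0.1931] rot [ 179.93    0.96 -177.7 ]
[[0.0, 0.006, -0.001, 3.8, -3.6, 21.0, -0.4], [0.0, 0.006, -0.001, 3.7, -3.6, 21.0, -0.4], [0.0, 0.006, -0.001, 3.6, -3.6, 21.0, -0.4]]
```

Emit:
{"api": "step_arm", "payload": {"deltas": [[0,0.006,0,4,-3.5,20,-0.4],[0,0.006,0,3.5,-3.5,20,-0.4],[0,0.006,0,3.5,-3.5,15,-0.4],[0,0,0,0,0,0,-0.4],[0,0,0,0,0,0,-0.4]]}}

```text
time_s: 10.8
tcp_pos: [0.4635, -0.227, 0.136]
eef_rot: [179.9, -0.1, -177.8]
contact_force: [-0.1, 1.0, 1.2]
gripper_width: 0.0264
```

```bash
python3 -c "
from h import *
plan((.4639,-.2272,.067),(180,0,-177.6),-.4,4)
t=r.capture('top');s=r.capture('scene')
crop(s,185,210,100,7.5,'s3');crop(t,320,160,100,7.5,'t3')
print(proj('scene',(.4639,-.2272,.085)),proj('scene',r.get_state()['tcp_pos']))"
```

```text
10.8 F [-0.1  1.   1.2] w 26.4 pos [ 0.4635 -0.227   0.136 ] rot [ 1.7991e+02 -6.0000e-02 -1.7784e+02]
[[0.0, -0.0, -0.001, -0.1, -0.1, 17.2, -0.4], [0.0, -0.0, -0.001, -0.1, -0.1, 17.2, -0.4], [0.0, -0.0, -0.001, -0.1, -0.1, 17.2, -0.4], [0.0, -0.0, -0.001, -0.1, -0.0, 17.2, -0.4]]
[[220.12146888 258.77058067]] [[217.90931592 247.02129638]]
```

View pics/s3.png

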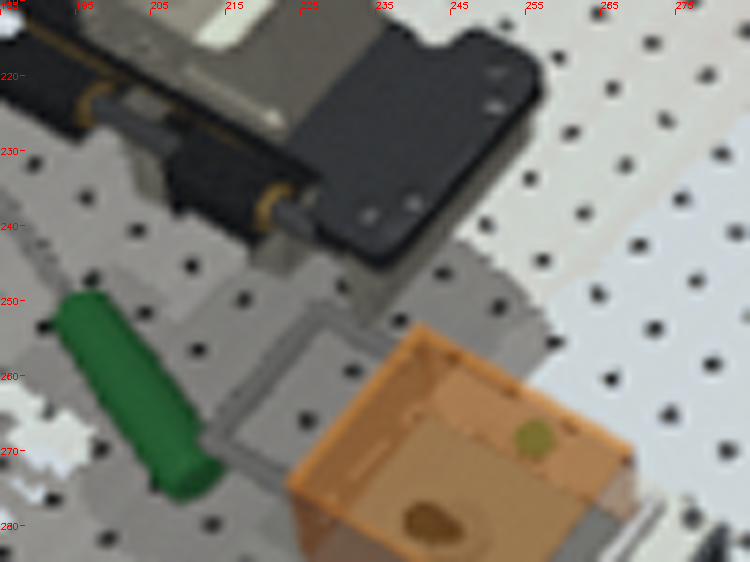

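View pics/t3.png

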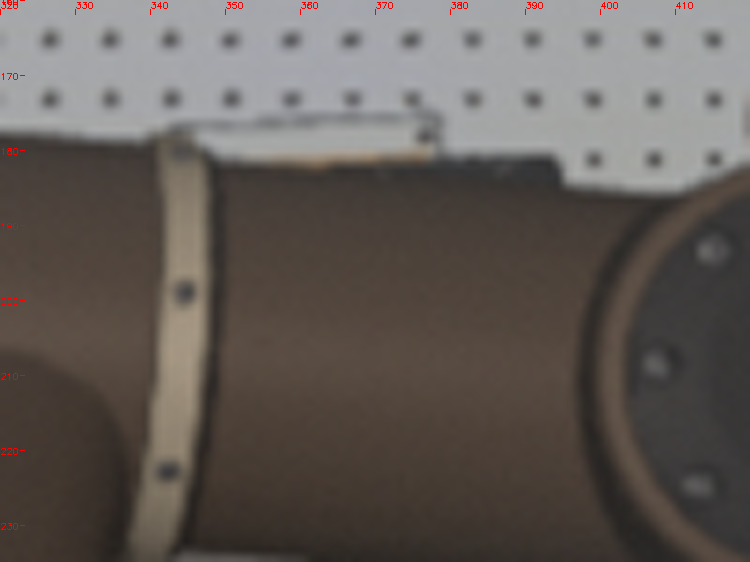

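```bash
python3 -c "
from h import *
print(proj('scene',(.4542,.0425,.0747)),proj('scene',(.4542,.0425,.0747+.019)))
st=r.get_state();s=np.load('s0.npy')
s=r.capture('scene')
p=st['tcp_pos'];yaw=np.radians(st['eef_rot'][2])
P=[];E=[]
for sg in(1,-1):
    Q,F=boxw(.0215,.019,0,.045,cx=sg*(.0132+.01075)); E+=[(i+len(P),j+len(P)) for i,j in F];P+=Q
P=pose(P,p[0],p[1],yaw);P[:,2]+=p[2]
P=np.r_[P,[[.4639-.004*.04,-.2272-.029,.085],[.4627,-.1982,.085]]];P[-2:,0]=[.4651,.4627];E+=[(16,17)]
cv2.imwrite('pics/w11.png',wire(s,'scene',P,E,185,200,100,8,''))
"
```

```text
[[282.14811763 189.95982429]] [[282.13493368 185.42741934]]
```

View pics/w11.png

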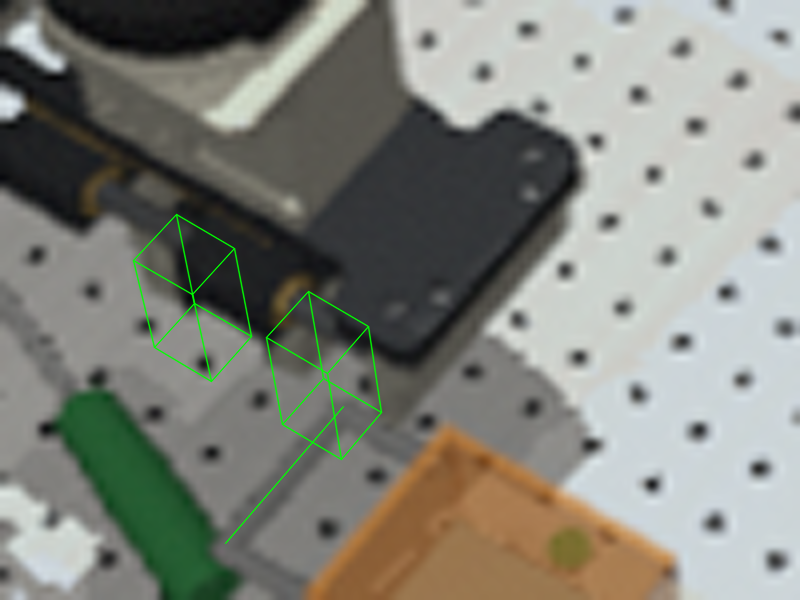

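```bash
python3 -c "
from h import *
for z in(0,.01,.02,.03): print(z,proj('scene',(.5311,.2181,.1156+z)),proj('scene',(.4635,-.227,.136+z)),proj('scene',(.4542,.0425,.0747+z)))
s=r.capture('scene')
c=s[205:265,195:255,::-1].astype(float);c=np.clip(c*1.8+20,0,255).astype(np.uint8)
cv2.imwrite('pics/w12.png',cv2.resize(c,None,fx=10,fy=10,interpolation=cv2.INTER_CUBIC))
"
```

```text
0 [[341.71686959 153.35968997]] [[217.82914291 247.05436631]] [[282.14811763 189.95982429]]
0.01 [[342.05745328 150.82177803]] [[217.37561369 244.6886605 ]] [[282.14121588 187.58712633]]
0.02 [[342.40203215 148.25409537]] [[216.91575803 242.28995458]] [[282.13423147 185.18601508]]
0.03 [[342.75067691 145.65611508]] [[216.44944261 239.8575532 ]] [[282.12716293 182.75597709]]
```

View pics/w12.png

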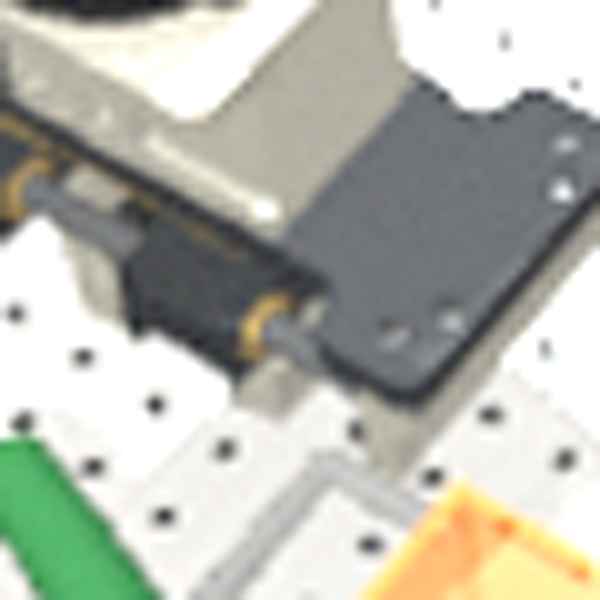

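Emit:
{"api": "step_arm", "payload": {"deltas": [[0,0,0,0,0,15,-0.4],[0,0,0,0,0,20,-0.4],[0,0,0,0,0,15,-0.4],[0,0,0,0,0,3,-0.4],[0,0,0,0,0,0,-0.4]]}}

```text
time_s: 11.5
tcp_pos: [0.4678, -0.2267, 0.0864]
eef_rot: [-180.0, 0.5, -177.7]
contact_force: [0.4, -0.1, 0.4]
gripper_width: 0.0259
```

```bash
python3 -c "
from h import *
plan((.4639,-.2272,.067),(180,0,-177.6),-.4,1)
s=r.capture('scene')
c=s[215:290,190:290,::-1].astype(float);c=np.clip(c*1.6+20,0,255).astype(np.uint8)
cv2.imwrite('pics/w13.png',cv2.resize(c,None,fx=8,fy=8,interpolation=cv2.INTER_CUBIC))
"
```

```text
11.5 F [ 0.4 -0.1  0.4] w 25.9 pos [ 0.4678 -0.2267  0.0864] rot [-179.99    0.52 -177.73]
[[-0.0, 0.009, -0.002, 4.1, -0.3, 19.4, -0.4]]
```

View pics/w13.png

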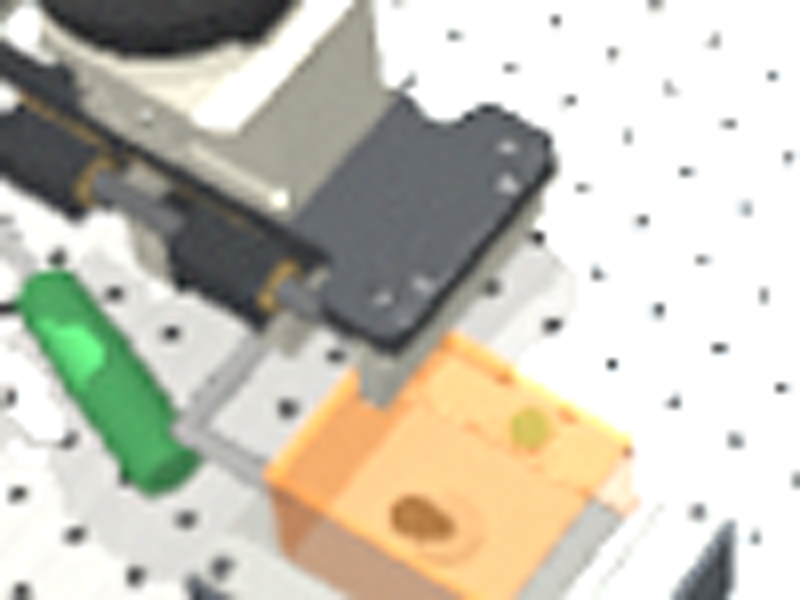

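```bash
python3 -c "
from h import *
a=np.radians(7)
for ox,oy in((-.025,-.0095),(-.025,.0095),(.025,-.0095),(.004,-.0095),(.025,.0095)):
    for z in(0,.01,.02,.03): 
        P=pose([(ox,oy,.0819+z)],.5321,.2179,a); print(ox,oy,z,proj('scene',P).round(1))
V=K('scene')[3];print(-V[:3,:3].T@V[:3,3])
"
```

```text
-0.025 -0.0095 0 [[331.4 160.9]]
-0.025 -0.0095 0.01 [[331.7 158.5]]
-0.025 -0.0095 0.02 [[331.9 156. ]]
-0.025 -0.0095 0.03 [[332.2 153.5]]
-0.025 0.0095 0 [[334.2 156.7]]
-0.025 0.0095 0.01 [[334.5 154.2]]
-0.025 0.0095 0.02 [[334.8 151.7]]
-0.025 0.0095 0.03 [[335.1 149.2]]
0.025 -0.0095 0 [[347.6 167.2]]
0.025 -0.0095 0.01 [[348.  164.8]]
0.025 -0.0095 0.02 [[348.4 162.3]]
0.025 -0.0095 0.03 [[348.7 159.8]]
0.004 -0.0095 0 [[340.8 164.6]]
0.004 -0.0095 0.01 [[341.1 162.1]]
0.004 -0.0095 0.02 [[341.4 159.7]]
0.004 -0.0095 0.03 [[341.8 157.2]]
0.025 0.0095 0 [[350.4 162.8]]
0.025 0.0095 0.01 [[350.7 160.4]]
0.025 0.0095 0.02 [[351.1 157.9]]
0.025 0.0095 0.03 [[351.5 155.4]]
[ 0.95333862 -0.64695486  1.09727738]
```

```bash
python3 -c "
from h import *
s=r.capture('scene')
st=r.get_state();p=st['tcp_pos'];yaw=np.radians(st['eef_rot'][2])
c=s[215:290,190:290].astype(float);c=np.clip(c*1.6+20,0,255).astype(np.uint8)
im=s.copy();im[215:290,190:290]=c
P=[];E=[]
for sg in(1,-1):
    Q,F=boxw(.0215,.019,0.0,.045,cx=sg*(.0132+.01075)); E+=[(i+len(P),j+len(P)) for i,j in F];P+=Q
    Q,F=boxw(.0215,.019,0.02,.045,cx=sg*(.0132+.01075)); E+=[(i+len(P),j+len(P)) for i,j in F];P+=Q
Q,F=boxw(.193,.078,0.066,.08); E+=[(i+len(P),j+len(P)) for i,j in F];P+=Q
P=pose(P,p[0],p[1],yaw);P[:,2]+=p[2]
cv2.imwrite('pics/w14.png',wire(im,'scene',P,E,190,215,100,8,''))
"
```

```text
(no output)
```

View pics/w14.png

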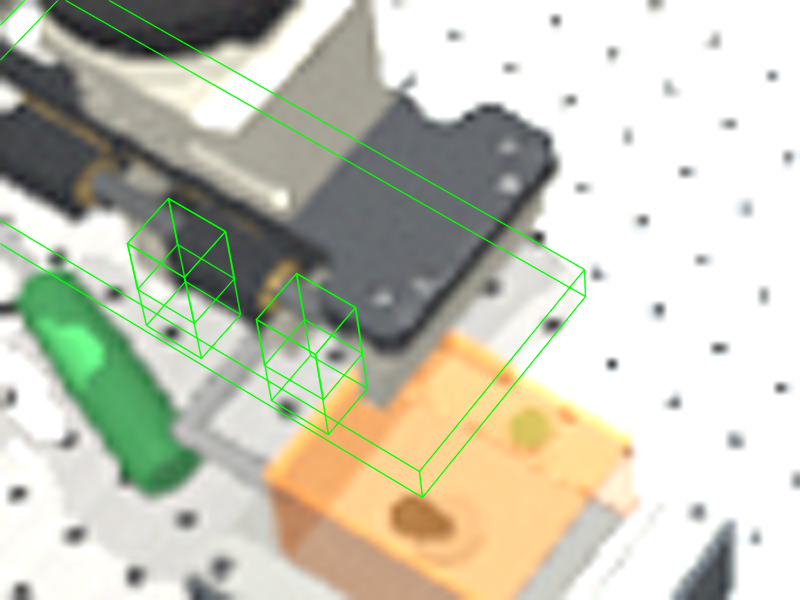

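Emit:
{"api": "step_arm", "payload": {"deltas": [[0,0.009,0,4,0,3,-0.4],[0,0,0,0,0,6,-0.4],[0,0,0,0,0,6,-0.4],[0,0,0,0,0,1,-0.4]]}}

```text
time_s: 12.0
tcp_pos: [0.4652, -0.2272, 0.0719]
eef_rot: [-179.9, 0.2, -177.7]
contact_force: [-0.6, 0.1, 0.3]
gripper_width: 0.0261
```

```bash
python3 -c "
from h import *
plan((.4639,-.2272,.067),(180,0,-177.6),-.4,1)
s=r.capture('scene')
c=s[215:290,190:290,::-1].astype(float);c=np.clip(c*1.6+20,0,255).astype(np.uint8)
cv2.imwrite('pics/w15.png',cv2.resize(c,None,fx=8,fy=8,interpolation=cv2.INTER_CUBIC))
"
```

```text
12.0 F [-0.6  0.1  0.3] w 26.1 pos [ 0.4652 -0.2272  0.0719] rot [-179.94    0.23 -177.73]
[[-0.001, 0.004, -0.002, 1.4, 0.1, 4.9, -0.4]]
```

View pics/w15.png

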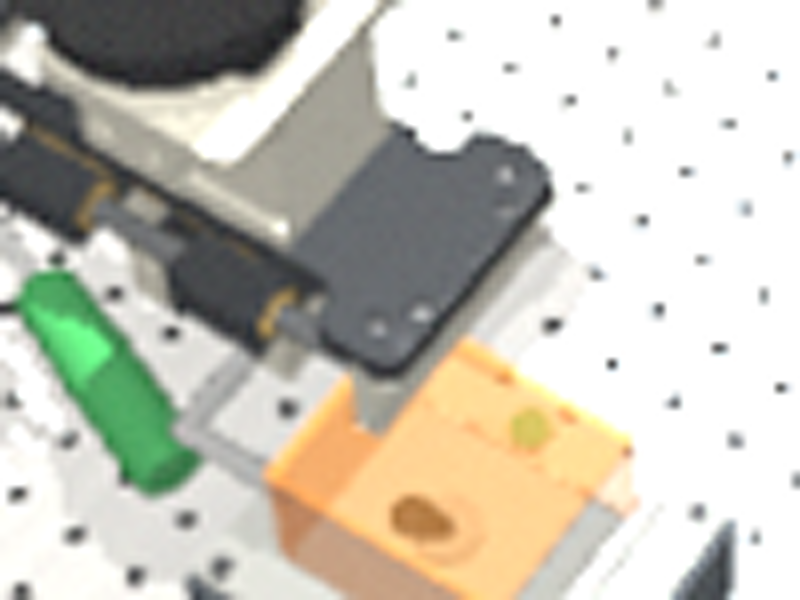

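Emit:
{"api": "step_arm", "payload": {"deltas": [[0,0.004,0,1.4,0,4,-0.4],[0,0,0,0,0,0.5,-0.6],[0,0,0,0,0,0,-1],[0,0,0,0,0,0,-1],[0,0,0,0,0,0,-1],[0,0,0,0,0,0,-1]]}}

```text
time_s: 12.65
tcp_pos: [0.4641, -0.2274, 0.0672]
eef_rot: [-179.9, -0.0, -177.7]
contact_force: [-0.3, -0.5, -0.2]
gripper_width: 0.0007
```

```bash
python3 -c "
from h import *
plan((.4639,-.2272,.067),(180,0,-177.6),-.4,1)
s=r.capture('scene')
c=s[215:290,190:290,::-1].astype(float);c=np.clip(c*1.6+20,0,255).astype(np.uint8)
cv2.imwrite('pics/w16.png',cv2.resize(c,None,fx=8,fy=8,interpolation=cv2.INTER_CUBIC))
"
```

```text
12.65 F [-0.3 -0.5 -0.2] w 0.7 pos [ 0.4641 -0.2274  0.0672] rot [-1.7993e+02 -2.0000e-02 -1.7771e+02]
[[-0.001, -0.0, -0.002, 0.2, 0.2, 0.2, -0.4]]
```

View pics/w16.png

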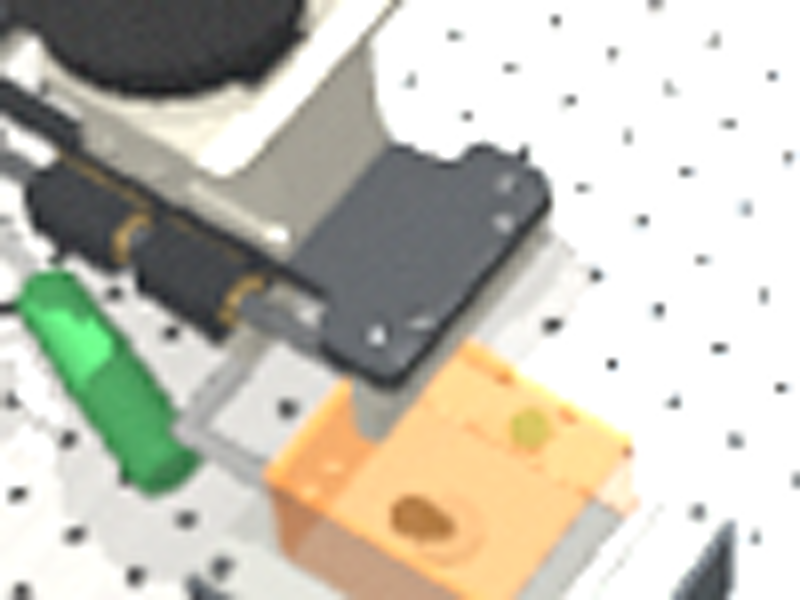

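```bash
python3 -c "
from h import *
s=r.capture('scene');np.save('s2.npy',s)
c=s[225:285,185:265].astype(float);c=np.clip(c*1.6+20,0,255).astype(np.uint8)
im=s.copy();im[225:285,185:265]=c
crop(im,185,225,80,10,'w17')
p=r.get_state()['tcp_pos']
for z in(0,.01,.02,.03,.04,.05,.066): print(z,proj('scene',p+[0,0,z]).round(1), [proj('scene',pose([(o,-.0095,p[2]+z)],p[0],p[1],np.radians(2.3))).round(1)[0].tolist() for o in(-.021,.021)])
print(proj('scene',(.4639,-.2272,.085)))
"
```

```text
0 [[220.9 262.7]] [[211.7, 261.4], [225.3, 269.7]]
0.01 [[220.4 260.6]] [[211.2, 259.3], [224.9, 267.5]]
0.02 [[220.  258.4]] [[210.7, 257.1], [224.5, 265.4]]
0.03 [[219.6 256.2]] [[210.2, 254.9], [224.1, 263.2]]
0.04 [[219.2 253.9]] [[209.7, 252.6], [223.7, 261.0]]
0.05 [[218.7 251.7]] [[209.2, 250.4], [223.3, 258.7]]
0.066 [[218.  247.9]] [[208.4, 246.6], [222.6, 255.0]]
[[220.12146888 258.77058067]]
```

View pics/w17.png

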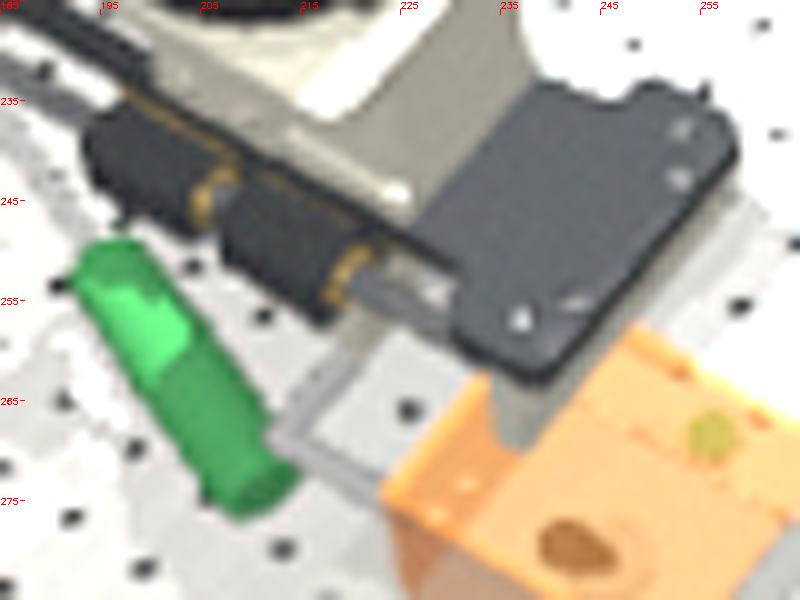

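Emit:
{"api": "step_arm", "payload": {"deltas": [[0,0,0,0,0,0,-0.45],[0,0,0,0,0,0,-0.45],[0,0,0,0,0,0,-0.45],[0,0,0,0,0,0,-0.45],[0,0,0,0,0,3,-0.45],[0,0,0,0,0,5,-0.45],[0,0,0,0,0,5,-0.45],[0,0,0,0,0,3,-0.45]]}}

```text
time_s: 13.55
tcp_pos: [0.4642, -0.2274, 0.0502]
eef_rot: [-179.9, 0.0, -177.7]
contact_force: [0.5, 0.1, 0.6]
gripper_width: 0.024
```

```bash
python3 -c "
from h import *
plan((.4639,-.2272,.047),(180,0,-177.6),-.45,1)
s=r.capture('scene')
c=s[225:285,185:265].astype(float);c=np.clip(c*1.6+20,0,255).astype(np.uint8)
im=s.copy();im[225:285,185:265]=c
crop(im,185,225,80,10,'w18')
"
```

```text
13.55 F [0.5 0.1 0.6] w 24.0 pos [ 0.4642 -0.2274  0.0502] rot [-1.7992e+02  3.0000e-02 -1.7772e+02]
[[-0.001, 0.001, -0.002, 0.3, 0.3, 3.2, -0.45]]
```

View pics/w18.png

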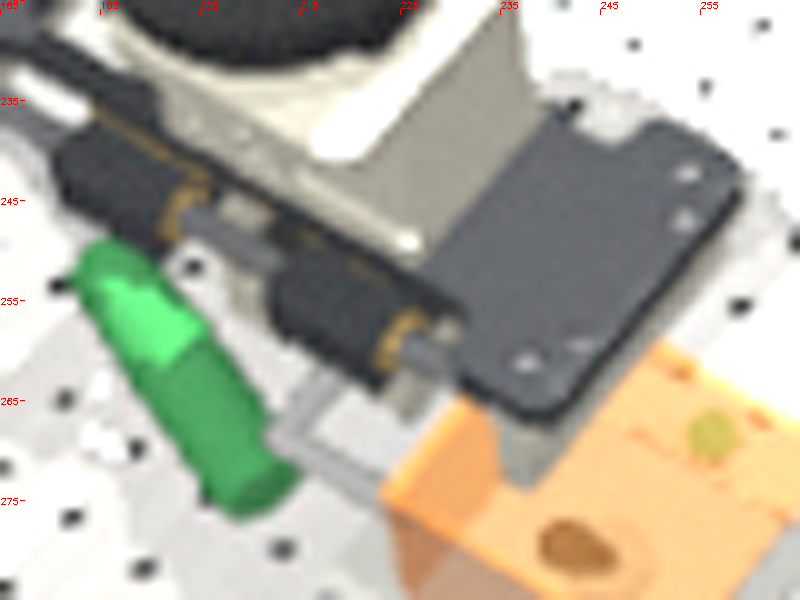

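Emit:
{"api": "step_arm", "payload": {"deltas": [[0,0,0,0,0,2,-0.7],[0,0,0,0,0,0,-1],[0,0,0,0,0,0,-1],[0,0,0,0,0,0,-1],[0,0,0,0,0,0,-1]]}}

```text
time_s: 14.1
tcp_pos: [0.4673, -0.2272, 0.048]
eef_rot: [-179.9, 0.3, -177.7]
contact_force: [0.5, -0.8, 0.2]
gripper_width: 0.0075
```

Emit:
{"api": "step_arm", "payload": {"deltas": [[0,0,0,0,0,0,-0.45],[0,0,0,0,0,0,-0.45],[0,0,0,0,0,0,-0.45],[0,0,0,1.5,0,3,-0.45],[0,0,0,1,0,4,-0.45],[0,0,0,0,0,3,-0.45],[0,0,0,0,0,1,-0.45]]}}

```text
time_s: 14.8
tcp_pos: [0.464, -0.2275, 0.0363]
eef_rot: [-179.9, 0.3, -177.7]
contact_force: [-0.2, -0.0, -0.6]
gripper_width: 0.0243
```

```bash
python3 -c "
from h import *
plan((.4639,-.2272,.036),(180,0,-177.6),-.45,1)
s=r.capture('scene')
c=s[225:285,185:265].astype(float);c=np.clip(c*1.6+20,0,255).astype(np.uint8)
im=s.copy();im[225:285,185:265]=c
crop(im,185,225,80,10,'w19')
"
```

```text
14.8 F [-0.2 -0.  -0.6] w 24.3 pos [ 0.464  -0.2275  0.0363] rot [-179.9     0.27 -177.69]
[[-0.002, 0.005, -0.002, 0.1, 0.3, 0.3, -0.45]]
```

View pics/w19.png

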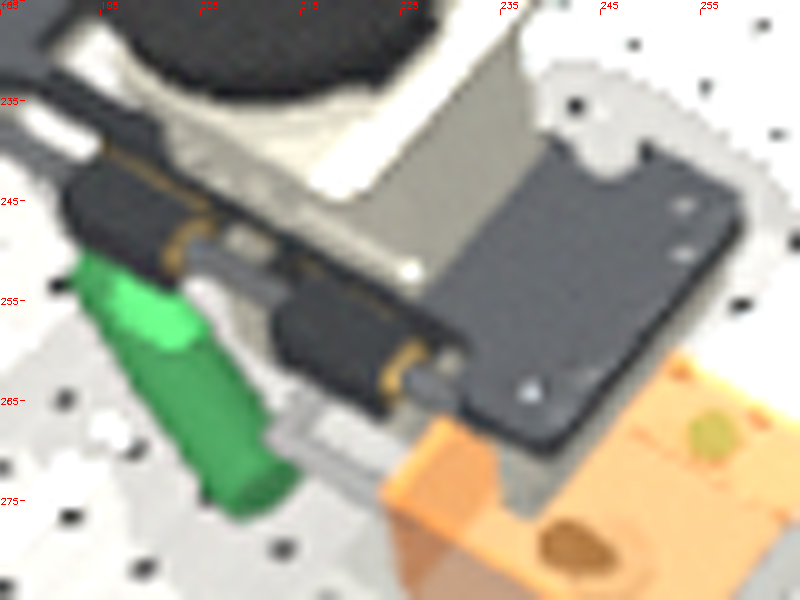

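Emit:
{"api": "step_arm", "payload": {"deltas": [[0,0.005,0,0,0,0,-1],[0,0,0,0,0,0,-1],[0,0,0,0,0,0,-1],[0,0,0,0,0,0,-1],[0,0,0,0,0,0,-1]]}}

```text
time_s: 15.35
tcp_pos: [0.4673, -0.2275, 0.0369]
eef_rot: [-179.9, 0.2, -177.6]
contact_force: [-0.3, -0.9, -0.4]
gripper_width: 0.0076
```

```bash
python3 -c "
from h import *
plan((.4639,-.2272,.036),(180,0,-177.6),-1,1)
p=r.get_state()['tcp_pos']
# arc incremental in tool frame (tool x ~ -box x, tool z down)
import numpy as np
th=np.arange(0,1.61,.08)
x=-.12*np.cos(th)+.032*np.sin(th);z=.12*np.sin(th)+.032*np.cos(th)
print(np.c_[th[1:],-np.diff(x)*1000,-np.diff(z)*1000, (x-x[0])[1:]*1000,(z-z[0])[1:]*1000].round(2))"
```

```text
15.35 F [-0.3 -0.9 -0.4] w 7.6 pos [ 0.4673 -0.2275  0.0369] rot [-179.86    0.23 -177.64]
[[-0.002, 0.004, -0.001, 3.4, 0.4, 0.9, -1]]
[[ 8.0000e-02 -2.9400e+00 -9.4900e+00  2.9400e+00  9.4900e+00]
 [ 1.6000e-01 -3.6900e+00 -9.2200e+00  6.6300e+00  1.8710e+01]
 [ 2.4000e-01 -4.4200e+00 -8.9000e+00  1.1050e+01  2.7610e+01]
 [ 3.2000e-01 -5.1100e+00 -8.5200e+00  1.6160e+01  3.6120e+01]
 [ 4.0000e-01 -5.7800e+00 -8.0800e+00  2.1930e+01  4.4200e+01]
 [ 4.8000e-01 -6.4000e+00 -7.5900e+00  2.8340e+01  5.1800e+01]
 [ 5.6000e-01 -6.9900e+00 -7.0600e+00  3.5330e+01  5.8850e+01]
 [ 6.4000e-01 -7.5300e+00 -6.4800e+00  4.2860e+01  6.5330e+01]
 [ 7.2000e-01 -8.0200e+00 -5.8500e+00  5.0880e+01  7.1180e+01]
 [ 8.0000e-01 -8.4700e+00 -5.1900e+00  5.9350e+01  7.6380e+01]
 [ 8.8000e-01 -8.8500e+00 -4.5000e+00  6.8210e+01  8.0880e+01]
 [ 9.6000e-01 -9.1900e+00 -3.7800e+00  7.7390e+01  8.4660e+01]
 [ 1.0400e+00 -9.4600e+00 -3.0300e+00  8.6850e+01  8.7690e+01]
 [ 1.1200e+00 -9.6700e+00 -2.2700e+00  9.6520e+01  8.9950e+01]
 [ 1.2000e+00 -9.8200e+00 -1.4900e+00  1.0634e+02  9.1440e+01]
 [ 1.2800e+00 -9.9100e+00 -7.0000e-01  1.1625e+02  9.2140e+01]
 [ 1.3600e+00 -9.9300e+00  1.0000e-01  1.2618e+02  9.2040e+01]
 [ 1.4400e+00 -9.8900e+00  8.9000e-01  1.3608e+02  9.1150e+01]
 [ 1.5200e+00 -9.7900e+00  1.6800e+00  1.4587e+02  8.9470e+01]
 [ 1.6000e+00 -9.6200e+00  2.4600e+00  1.5549e+02  8.7010e+01]]
```

Emit:
{"api": "step_arm", "payload": {"deltas": [[0,0,0,-1.3,0,-5,-1],[0,0,0,-3,0,-9,-1],[0,0,0,-4,0,-9,-1],[0,0,0,-4.5,0,-9,-1],[0,0,0,-5,0,-8.5,-1]]}}

```text
time_s: 15.85
tcp_pos: [0.4902, -0.2264, 0.0812]
eef_rot: [-179.8, 0.6, -177.6]
contact_force: [9.7, -0.0, -9.2]
gripper_width: 0.0075
```

```bash
cat >> h.py <<'E'
def arc(x0=.4673,z0=.0369,n=5,dth=.08):
    st=r.get_state();p=st['tcp_pos'];dx=p[0]-x0;dz=p[2]-z0
    X=lambda t:-.12*np.cos(t)+.032*np.sin(t);Z=lambda t:.12*np.sin(t)+.032*np.cos(t)
    th=np.arange(0,1.8,.002);e=np.hypot(X(th)-X(0)-dx,Z(th)-Z(0)-dz);i=e.argmin();t=th[i]
    print(st['time_s'],'th',t,'err mm',((X(t)-X(0)-dx)*1000).round(1),((Z(t)-Z(0)-dz)*1000).round(1),'y',p[1].round(4),'F',st['contact_force'].round(1),'w',round(st['gripper_width']*1000,1),st['eef_rot'].round(1))
    tt=t+dth*np.arange(0,n+1);print(np.c_[-np.diff(X(tt)),-np.diff(Z(tt))].round(4)*1000)
E
python3 -c "
from h import *
arc(n=8)"
```

```text
15.85 th 0.406 err mm -0.5 0.5 y -0.2264 F [ 9.7 -0.  -9.2] w 7.5 [-179.8    0.6 -177.6]
[[-6.4 -7.6]
 [-7.  -7. ]
 [-7.6 -6.4]
 [-8.1 -5.8]
 [-8.5 -5.1]
 [-8.9 -4.4]
 [-9.2 -3.7]
 [-9.5 -3. ]]
```

Emit:
{"api": "step_arm", "payload": {"deltas": [[0,0.005,0,-7,0,-6.5,-1],[0,0,0,-7.5,0,-6.5,-1],[0,0,0,-8,0,-6,-1],[0,0,0,-8.5,0,-5.5,-1],[0,0,0,-8.5,0,-5,-1]]}}

```text
time_s: 16.35
tcp_pos: [0.5289, -0.2246, 0.1148]
eef_rot: [-179.9, 0.0, -177.7]
contact_force: [-0.2, 1.3, -1.3]
gripper_width: 0.0076
```

```bash
python3 -c "
from h import *
arc(n=8)"
```

```text
16.35 th 0.8220000000000001 err mm 0.2 -0.2 y -0.2246 F [-0.2  1.3 -1.3] w 7.6 [-179.9    0.  -177.7]
[[-9.  -4.3]
 [-9.3 -3.6]
 [-9.5 -2.8]
 [-9.7 -2.1]
 [-9.9 -1.3]
 [-9.9 -0.5]
 [-9.9  0.3]
 [-9.9  1.1]]
```

Emit:
{"api": "step_arm", "payload": {"deltas": [[0,0,0,-9,0,-4.3,-1],[0,0,0,-9.3,0,-3.6,-1],[0,0,0,-9.5,0,-2.8,-1],[0,0,0,-9.7,0,-2,-1],[0,0,0,-9.9,0,-1.3,-1]]}}

```text
time_s: 16.85
tcp_pos: [0.581, -0.2223, 0.13]
eef_rot: [-179.9, 0.1, -177.6]
contact_force: [-0.3, 0.1, -0.6]
gripper_width: 0.0074
```

```bash
python3 -c "
from h import *
arc(n=8)"
```

```text
16.85 th 1.26 err mm 0.1 -1.1 y -0.2223 F [-0.3  0.1 -0.6] w 7.4 [-1.799e+02  1.000e-01 -1.776e+02]
[[-9.9 -0.1]
 [-9.9  0.7]
 [-9.8  1.5]
 [-9.7  2.3]
 [-9.5  3. ]
 [-9.2  3.8]
 [-8.9  4.5]
 [-8.5  5.2]]
```

Emit:
{"api": "step_arm", "payload": {"deltas": [[0,0,0,-9.9,0,0.8,-1],[0,0,0,-9.9,0,1,-1],[0,0,0,-9.8,0,1.5,-1],[0,0,0,-7,0,1.7,-1]]}}

```text
time_s: 17.25
tcp_pos: [0.6221, -0.2205, 0.1247]
eef_rot: [-179.9, 0.1, -177.6]
contact_force: [-1.3, 0.8, 0.3]
gripper_width: 0.0073
```

```bash
python3 -c "
from h import *
arc(n=4)
s=r.capture('scene');crop(s,200,190,120,6.6,'s5')"
```

```text
17.25 th 1.592 err mm -0.2 -0.5 y -0.2205 F [-1.3  0.8  0.3] w 7.3 [-1.799e+02  1.000e-01 -1.776e+02]
[[-9.4  3.1]
 [-9.1  3.9]
 [-8.8  4.6]
 [-8.4  5.3]]
```

View pics/s5.png

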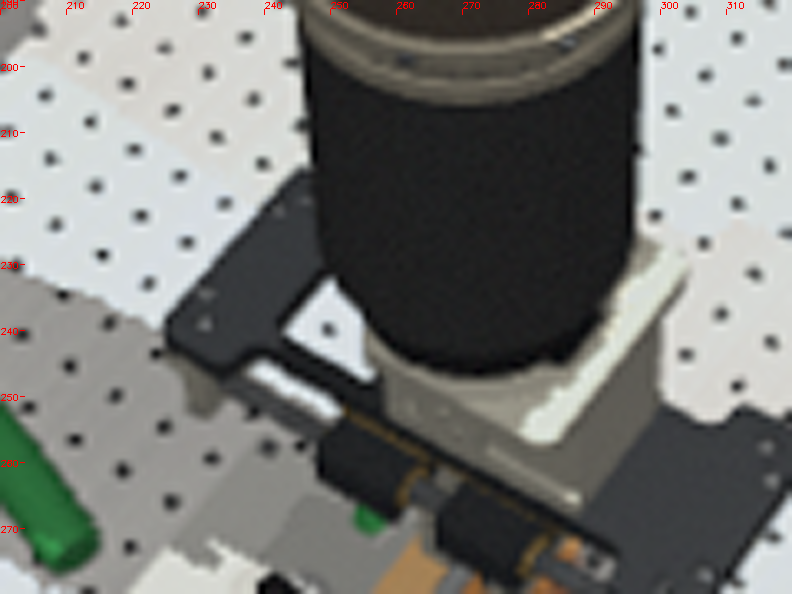

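Emit:
{"api": "step_arm", "payload": {"deltas": [[0,0,0,-7,0,2.5,-1],[0,0,0,-6,0,2.5,-1],[0,0,0,0,0,0,0],[0,0,0,0,0,0,0],[0,0,0,0,0,0,0],[0,0,0,0,0,0,0]]}}

```text
time_s: 17.9
tcp_pos: [0.6365, -0.2201, 0.1179]
eef_rot: [-179.9, 0.1, -177.6]
contact_force: [-0.1, -0.2, 0.4]
gripper_width: 0.0338
```

```bash
python3 -c "
from h import *
arc(n=1)"
```

```text
17.9 th 1.72 err mm 0.3 0.9 y -0.2201 F [-0.1 -0.2  0.4] w 33.8 [-1.799e+02  1.000e-01 -1.776e+02]
[[-8.9  4.3]]
```

Emit:
{"api": "step_arm", "payload": {"deltas": [[0,0,0,0,0,-10,0],[0,0,0,0,0,-30,0],[0,0,0,0,0,-40,0],[0,0,0,10,0,-30,-0.5],[0,0,0,30,0,0,-1]]}}

```text
time_s: 18.4
tcp_pos: [0.5964, -0.222, 0.2335]
eef_rot: [-179.8, -0.1, -177.6]
contact_force: [-0.4, 0.9, 0.9]
gripper_width: 0.0332
```

```bash
python3 -c "
from h import *
arc(n=1);print(r.get_state()['tcp_pos'],r.get_state()['joints'].round(1))
t=np.load('t0.npy');s=r.capture('scene');crop(t,410,150,60,12,'tb');crop(s,180,250,130,6,'s6')"
```

```text
18.4 th 1.35 err mm -4.2 -104.5 y -0.222 F [-0.4  0.9  0.9] w 33.2 [-1.798e+02 -1.000e-01 -1.776e+02]
[[-9.9  0.8]]
[ 0.59640025 -0.22201939  0.23347104] [ -2.7  15.7  -1.2   0.2 -73.2   5.1]
```

View pics/tb.png

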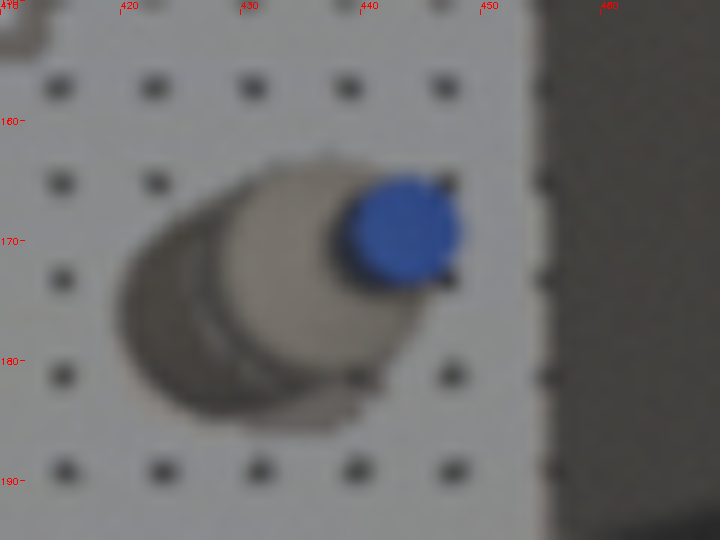

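View pics/s6.png

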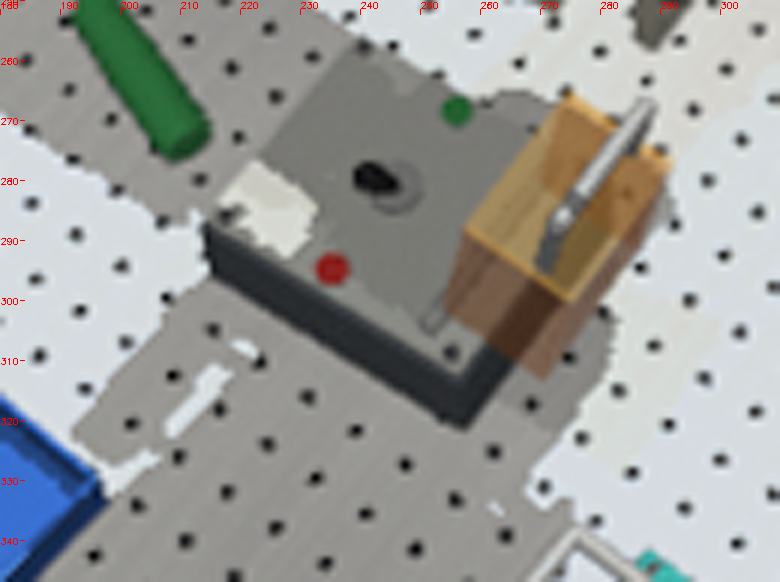

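```bash
python3 -c "
from h import *
F=lambda x,y:(410+(x+.5)/12-.5,150+(y+.5)/12-.5)
print(px('top',F(405,232),.13)); print(px('top',F(120,310),.0),px('top',F(210,415),.0))
s=r.capture('scene')
F=lambda x,y:(180+(x+.5)/6-.5,250+(y+.5)/6-.5)
print('tip end',px('scene',F(376,178),.088),'nut',px('scene',F(402,185),.052),'red',px('scene',F(332,269),.05),'green',px('scene',F(457,110),.05))
B=lambda x,y,z:pose([(x,y,z)],.545,-.2235,np.radians(2.4))[0]
for q in((-.005,0,.052),(-.005,-.018,.09),(-.005,-.0157,.084)): print(B(*q),(proj('scene',B(*q))[0]-[180,250])*6)
"
```

```text
[ 0.61253076 -0.43706445  0.13      ]
[ 0.61495623 -0.41388819  0.        ] [ 0.58762612 -0.43659286  0.        ]
tip end [ 0.54361752 -0.24106858  0.088     ] nut [ 0.53950659 -0.22297457  0.052     ] red [ 0.53960449 -0.26790338  0.05      ] green [ 0.53538817 -0.18155909  0.05      ]
[ 0.54000439 -0.22370938  0.052     ] [399.33748726 184.4455555 ]
[ 0.54075815 -0.24169359  0.09      ] [366.41525901 170.31578015]
[ 0.54066183 -0.23939561  0.084     ] [370.94187094 173.6301912 ]
```

```bash
python3 -c "
from h import *
plan((.5375,-.286,.16),(180,0,-87.6),-1,12)"
```

```text
18.5 F [-0.   0.6  0.1] w 25.5 pos [ 0.5919 -0.2216  0.2319] rot [-179.91   -0.23 -177.69]
[[0.0, -0.0, -0.131, 4.7, -5.2, 6.0, -1], [0.0, -0.0, -0.131, 5.4, -4.5, 6.0, -1], [0.0, -0.0, -0.131, 5.9, -3.8, 6.0, -1], [0.0, -0.0, -0.131, 6.3, -3.0, 6.0, -1], [0.0, -0.0, -0.131, 6.7, -2.1, 6.0, -1], [0.0, -0.0, -0.131, 6.9, -1.2, 6.0, -1], [0.0, -0.0, -0.131, 7.0, -0.3, 6.0, -1], [0.0, -0.0, -0.131, 7.0, 0.6, 6.0, -1], [0.0, -0.0, -0.131, 6.8, 1.5, 6.0, -1], [0.0, -0.0, -0.131, 6.6, 2.4, 6.0, -1], [0.0, -0.0, -0.131, 6.2, 3.2, 6.0, -1], [0.0, -0.0, -0.131, 5.7, 4.0, 6.0, -1]]
```

Emit:
{"api": "step_arm", "payload": {"deltas": [[0,0,-0.131,4.7,-5.2,0,-1],[0,0,-0.131,5.4,-4.5,0,-1],[0,0,-0.131,5.9,-3.8,0,-1],[0,0,-0.131,6.3,-3,0,-1],[0,0,-0.131,6.7,-2,0,-1],[0,0,-0.131,6.9,-1.2,0,-1],[0,0,-0.131,7,0,4,-1],[0,0,-0.131,7,0.6,6,-1],[0,0,-0.131,6.8,1.5,6,-1],[0,0,-0.131,6.6,2.4,6,-1]]}}

```text
time_s: 19.5
tcp_pos: [0.5466, -0.278, 0.2174]
eef_rot: [-179.7, -0.2, -99.7]
contact_force: [0.7, 0.6, 1.2]
gripper_width: 0.0006
```

```bash
python3 -c "
from h import *
plan((.5375,-.286,.12),(180,0,-87.6),-1,6)"
```

```text
19.5 F [0.7 0.6 1.2] w 0.6 pos [ 0.5466 -0.278   0.2174] rot [-1.7974e+02 -1.6000e-01 -9.9690e+01]
[[-0.001, -0.001, -0.035, 1.5, 1.3, 16.2, -1], [-0.001, -0.001, -0.035, 1.5, 1.4, 16.2, -1], [-0.001, -0.001, -0.035, 1.4, 1.4, 16.2, -1], [-0.001, -0.001, -0.035, 1.4, 1.5, 16.2, -1], [-0.001, -0.001, -0.035, 1.4, 1.5, 16.2, -1], [-0.001, -0.001, -0.035, 1.3, 1.5, 16.2, -1]]
```

Emit:
{"api": "step_arm", "payload": {"deltas": [[0,0,-0.07,1.5,1.3,8,-1],[0,0,-0.07,1.5,1.5,15,-1],[0,0,-0.05,1.5,1.5,20,-1],[0,0,0,1.5,1.5,20,-1],[0,0,0,1.5,1.5,15,-1],[0,0,0,0,0,5,-1],[0,0,0,0,0,0,-1]]}}

```text
time_s: 20.2
tcp_pos: [0.5394, -0.2872, 0.135]
eef_rot: [-179.6, -0.3, -88.1]
contact_force: [0.4, 0.0, 0.1]
gripper_width: 0.0006
```

```bash
python3 -c "
from h import *
plan((.5375,-.286,.04),(180,0,-87.6),-1,5)
s=r.capture('scene');crop(s,180,230,130,6,'s7')"
```

```text
20.2 F [0.4 0.  0.1] w 0.6 pos [ 0.5394 -0.2872  0.135 ] rot [-179.63   -0.28  -88.1 ]
[[-0.001, -0.001, -0.002, -0.3, 0.5, 19.0, -1], [-0.001, -0.001, -0.002, -0.3, 0.5, 19.0, -1], [-0.001, -0.001, -0.002, -0.3, 0.4, 19.0, -1], [-0.001, -0.001, -0.002, -0.3, 0.4, 19.0, -1], [-0.001, -0.001, -0.002, -0.3, 0.4, 19.0, -1]]
```

View pics/s7.png

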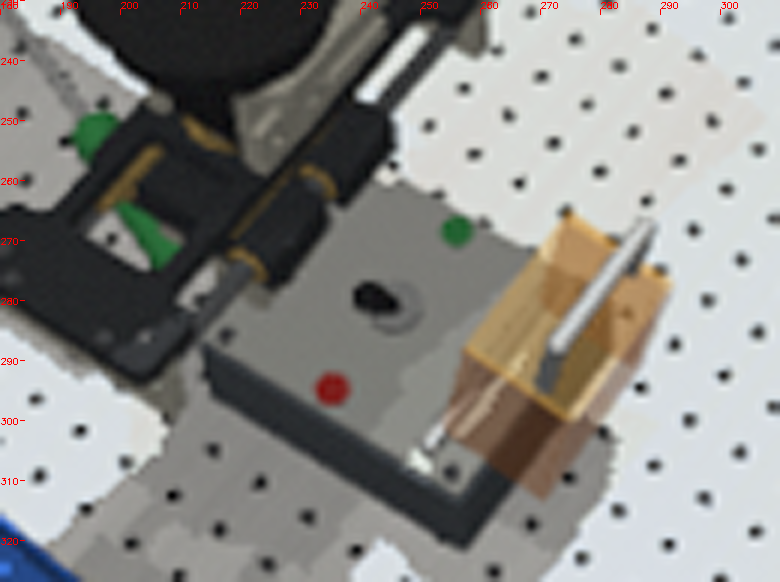

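Emit:
{"api": "step_arm", "payload": {"deltas": [[0,0,0,0,0.5,10,-1],[0,0,0,0,0.5,20,-1],[0,0,0,0,0.5,20,-1],[0,0,0,0,0,15,-1],[0,0,0,0,0,5,-1],[0,0,0,0,0,0,-1]]}}

```text
time_s: 20.85
tcp_pos: [0.5423, -0.2882, 0.0666]
eef_rot: [-179.1, -0.4, -88.0]
contact_force: [-0.0, -0.9, 1.1]
gripper_width: 0.0004
```

```bash
python3 -c "
from h import *
plan((.5375,-.286,.04),(180,0,-87.6),-1,1)
s=r.capture('scene');crop(s,180,230,130,6,'s8')
p=r.get_state()['tcp_pos']
for z in(0,.02,.04):print((proj('scene',p+[0,0,z])-[180,230])*6)"
```

```text
20.85 F [-0.  -0.9  1.1] w 0.4 pos [ 0.5423 -0.2882  0.0666] rot [-179.14   -0.43  -88.05]
[[-0.015, -0.008, -0.008, -2.5, 5.2, 26.5, -1]]
[[298.81591689 408.13745013]]
[[294.31765548 383.70774849]]
[[289.6915438  358.58370209]]
```

View pics/s8.png

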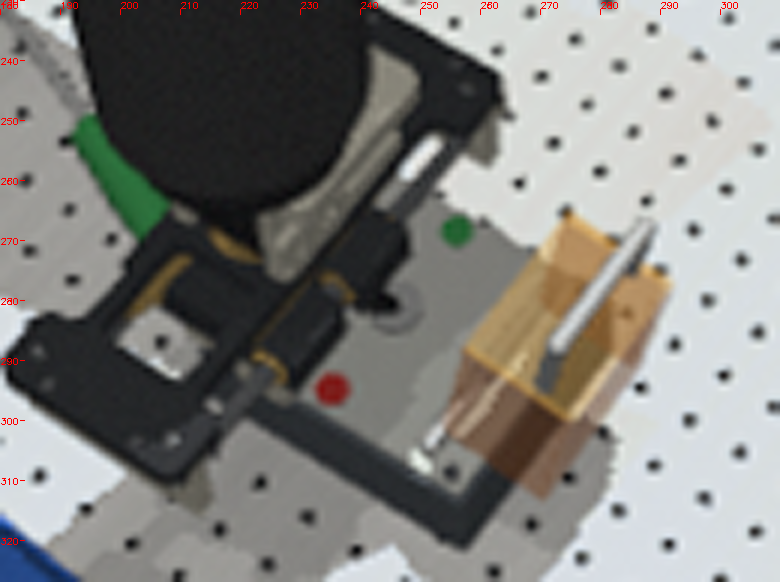

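Emit:
{"api": "step_arm", "payload": {"deltas": [[-0.015,-0.008,0,-1,4,5,-1],[0,0,0,0,0,8,-1],[0,0,0,0,0,8,-1],[0,0,0,0,0,4,-1],[0,0,0,0,0,0,-1]]}}

```text
time_s: 21.4
tcp_pos: [0.54, -0.2877, 0.0423]
eef_rot: [-179.8, -0.0, -88.0]
contact_force: [-0.5, 0.6, -0.5]
gripper_width: 0.0002
```

```bash
python3 -c "
from h import *
plan((.5375,-.286,.04),(180,0,-87.6),-1,1)
s=r.capture('scene');crop(s,180,230,130,6,'s9')"
```

```text
21.4 F [-0.5  0.6 -0.5] w 0.2 pos [ 0.54   -0.2877  0.0423] rot [-179.82   -0.    -88.03]
[[-0.003, -0.0, -0.008, -1.8, 2.4, 2.3, -1]]
```

View pics/s9.png

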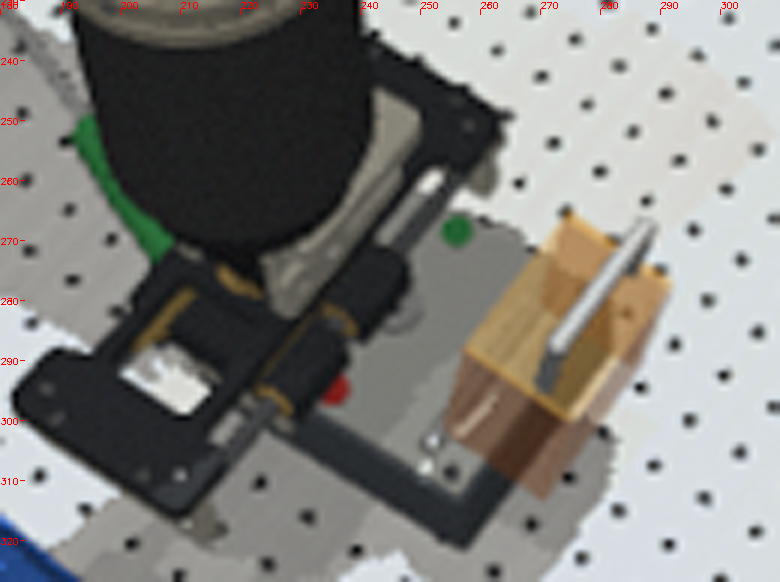

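Emit:
{"api": "step_arm", "payload": {"deltas": [[0,0,0,-4,1.5,1,-1],[0,0,0,-6,0,0,-1],[0,0,0,-6,0,0,-1],[0,0,0,-5,0,0,-1]]}}

```text
time_s: 21.85
tcp_pos: [0.5379, -0.2657, 0.0419]
eef_rot: [-179.8, -0.0, -88.1]
contact_force: [0.6, -0.0, -0.4]
gripper_width: 0.0006
```

Emit:
{"api": "step_arm", "payload": {"deltas": [[0,0,0,-5,0,0,-1],[0,0,0,-5,0,0,-1]]}}

```text
time_s: 22.05
tcp_pos: [0.5385, -0.2563, 0.0437]
eef_rot: [-179.7, -0.2, -88.0]
contact_force: [-1.8, -5.3, 4.2]
gripper_width: 0.0007
```

Emit:
{"api": "step_arm", "payload": {"deltas": [[0,0,0,-5,0,1.5,-1],[0,0,0,-5,0,1,-1]]}}

```text
time_s: 22.25
tcp_pos: [0.5391, -0.2462, 0.0425]
eef_rot: [-179.5, -0.3, -87.9]
contact_force: [0.7, 0.5, -0.0]
gripper_width: 0.0007
```

Emit:
{"api": "step_arm", "payload": {"deltas": [[0,0,0,-5,0,1,-1],[0,0,0,-5,0,0.5,-1]]}}

```text
time_s: 22.45
tcp_pos: [0.5384, -0.2347, 0.0405]
eef_rot: [-179.5, -0.2, -87.9]
contact_force: [0.1, -5.0, -0.7]
gripper_width: 0.0004
```

Emit:
{"api": "step_arm", "payload": {"deltas": [[0,0,0,8,0,0,-1],[0,0,0,15,0,0,-1],[0,0,0,15,0,0,-1],[0,0,0,12,0,-10,-1],[0,0,0,2,0,-35,-1],[0,0,0,0,0,-45,-1],[0,0,0,0,15,-45,-1],[0,0,0,0,45,0,-1],[0,0,0,0,45,0,-1],[0,0,0,0,30,0,-1]]}}

```text
time_s: 23.45
tcp_pos: [0.4027, -0.3027, 0.1828]
eef_rot: [-179.7, -0.3, -88.1]
contact_force: [0.5, -0.4, 0.7]
gripper_width: 0.0004
```

```bash
python3 -c "
from h import *
s=r.capture('scene');t=r.capture('top');crop(s,180,230,130,6,'s10');crop(t,310,140,130,6,'t10');crop(s,0,0,560,1.4,'sf');crop(t,185,175,60,12,'tm')
print(r.get_state()['contact_force'])"
```

```text
[0.09689232 0.73039712 0.20904939]
```

View pics/s10.png

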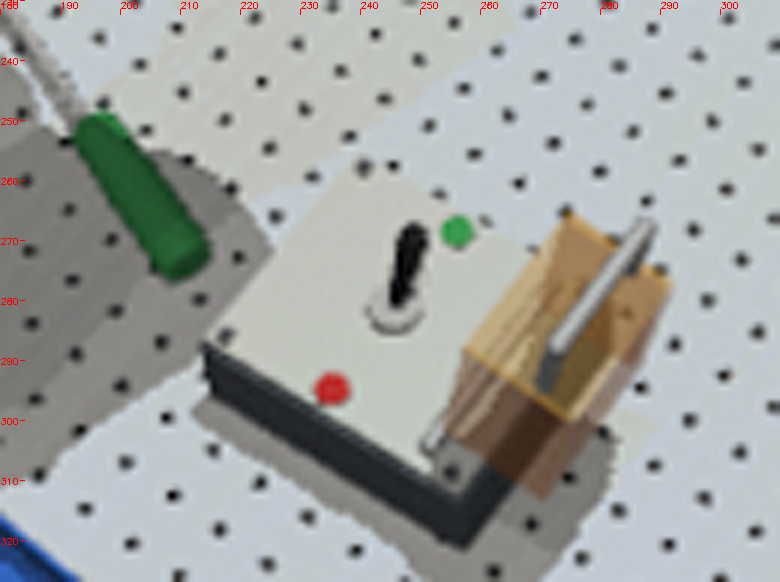

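View pics/sf.png

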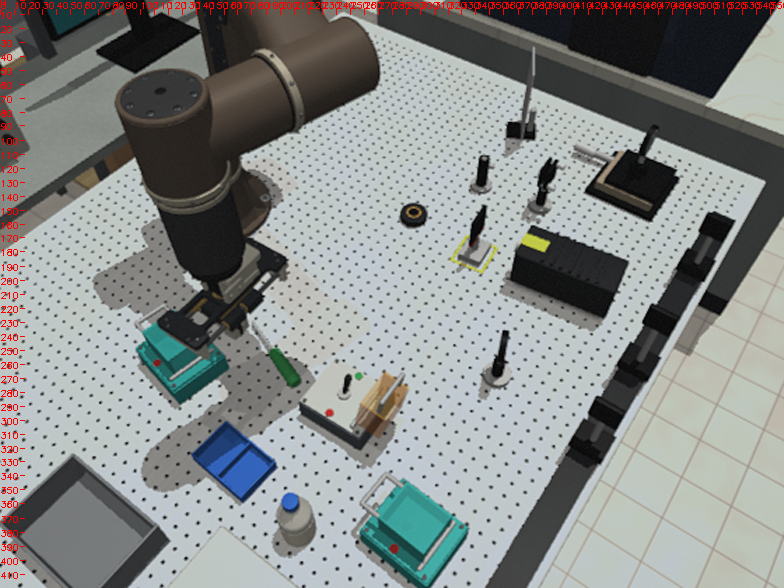

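View pics/tm.png

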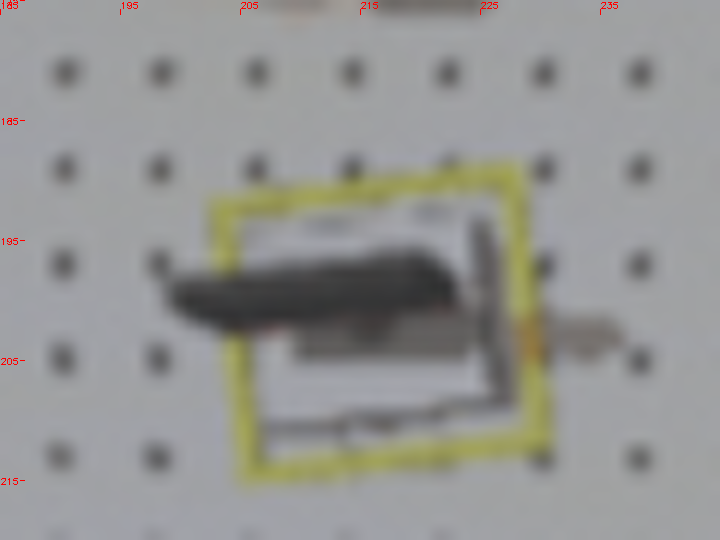

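```bash
python3 -c "
from h import *
s=r.capture('scene');t=r.capture('top');np.save('t3.npy',t);np.save('s3.npy',s)
p=(.5326,.2176,np.radians(7.0));P,E=pose(BLK[0],*p),BLK[1]
M=pose([(a*.038,b*.041,0) for a,b in((1,1),(1,-1),(-1,-1),(-1,1))],*p)
E=E+[(16,17),(17,18),(18,19),(19,16)];P=np.r_[P,M]
cv2.imwrite('pics/w20.png',wire(s,'scene',P,E,310,140,60,12,''))
cv2.imwrite('pics/w21.png',wire(t,'top',P,E,192,180,52,14,''))
crop(s,310,140,60,12,'w22')
"
```

```text
(no output)
```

View pics/w20.png

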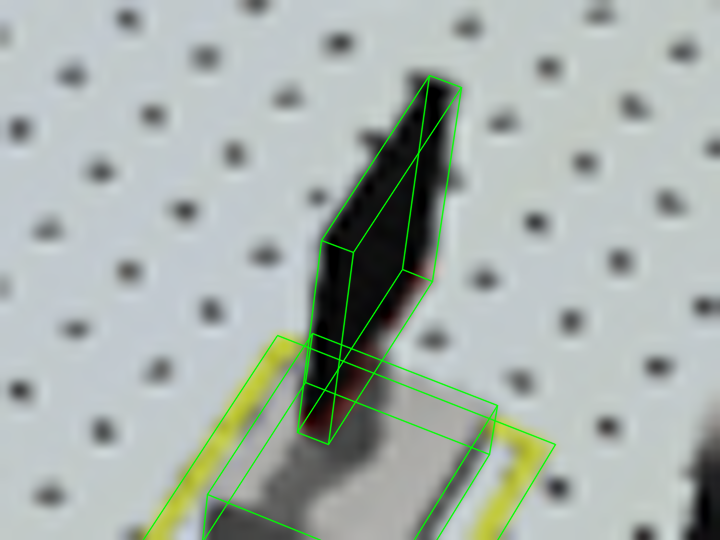

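View pics/w21.png

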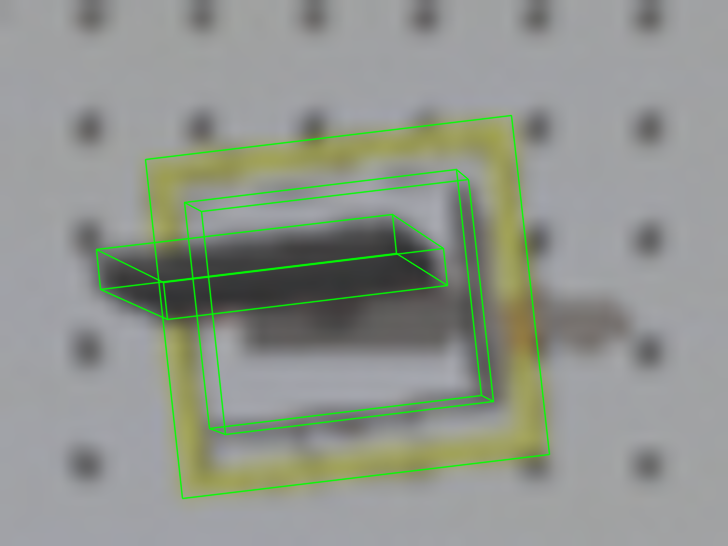

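View pics/w22.png

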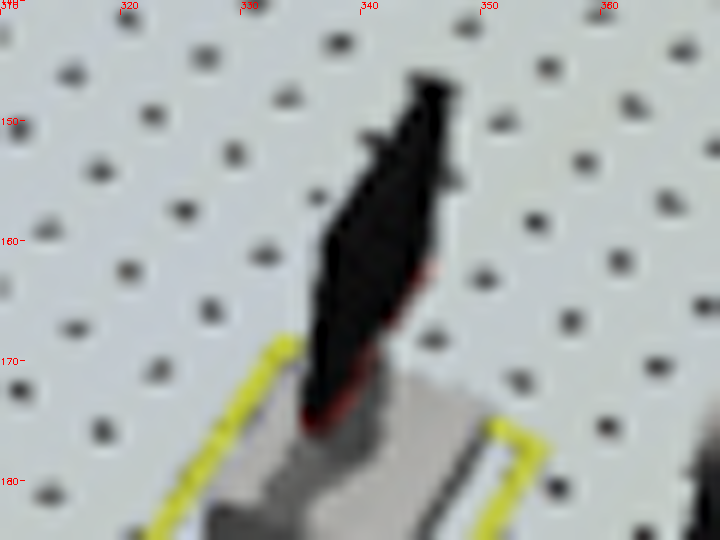

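```bash
python3 -c "
from h import *
print(r.close_job())"
```

```text
the job is handed in; nothing more can be done
None
```

The job is handed in, done in the order asked, in about 24 s of robot time.

- **Beam block:** it stands inside the yellow frame and is released. Overlays on both cameras put it centred to about 1–2 mm and square to about 1°.
- **Guard:** I swung it by the bail to about 1.7 rad and let go. It was still open behind its hinge in the last pictures.
- **Toggle:** it was pushed over from the red side. The contact force dropped as it snapped over, and the last picture shows it leaning to the green side.
- **Other things:** the final view shows none of the bystanders or turquoise boxes visibly moved. The arm was clear, with contact force under 1 N.

**What disagreed on the way:**
- **Finger length:** the fingertips seem to end about 2–4 cm behind the reported TCP. My first try at pinching the bail closed on nothing, so I went about 3 cm lower. The block's plate was probably held only near its top edge, but it was placed upright.
- **Box position:** the bail's actual grip position was about 3 mm farther along x than my first camera fit. I corrected the box position by that amount before moving to the toggle.

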